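# Change the fuses of a power unit with a push-push fuse tray

## Robot

A 7-joint arm with a two-finger parallel gripper is mounted at the origin on the work surface. World frame = base frame: x ahead of the robot, y to its left, z up, the work surface at z = 0. Lengths are in m, angles in rad, forces in N, time in s.
With the tool pointing down it reaches from about 0.4 to 0.85 m from the base axis. Payload 6.9 kg.
Tool frame: the origin (TCP) lies at the very end of the fingers, on their centre line; the grasp point (between the pads) lies bot.hold_point_z behind it (bot.hold_point_z is the distance from the TCP to the grasp point, in m); z points along the fingers, y is the direction in which the jaws open and shut (so a half turn about z gives the same grasp; the last joint's range is limited). The gripper opens to 85 mm and grips with 20 to 120 N. Pads are 22 mm wide; open, the fingers measure 114 mm over their backs; the gripper's body (76 mm by 85 mm) begins 54 mm behind the grasp point. The pads swing forward as they close: fully open they stand 13 mm farther back than shut.
Start: joints at [1.365, 0.507, -0.238, 1.5, 0.126, 1.149, -0.155], TCP at [0.191, -0.595, 0.231] pointing down, gripper open.
Joint ranges: [-3.08, 3.08], [-0.24, 2.05], [-1.43, 1.35], [0, 2.5], [-1.52, 4.66], [0.17, 1.96], [-2.89, 2.89]. Speed limits (rad/s): [2.39, 2.39, 3.14, 3.14, 3.14, 3.14, 3.14].

## Interface

Orientations are given as a rotation vector (axis times angle).
In Python, from bench import bot gives the robot as it stands.
- The arm moves only by the shell command python3 -m handwheel 'ROWS' [FORCE]. ROWS is JSON, a list of rows, each a list of 7 numbers: the shift along the tool's x, y, z in cm, then the turn, a rotation vector about the tool's x, y, z in rad, then the closure, from -1 (fully open) to 1 (shut). In form: [[dx, dy, dz, ax, ay, az, fingers], ...]. A call has 1 to 8 rows; each row is the pose to reach, as a shift and turn from the pose measured when the call began, along the tool's axes at that moment; what a row does not reach only later rows make up. A row lasts 1/12 s, in which the tool goes at most 41.7 mm and 7.16 degrees, less where a joint would pass 70% of its speed; a pose out of reach is approached as far as the arm can. A call with a gripper value outside its range is refused whole. The fingers move at their own pace and stop on an object; FORCE is the grip in N (left out, the last holds). Time passes only in rows, so rows that repeat a pose let the fingers close. It gives the time, the measured TCP pose, the force and the opening at its end, in the units of the state.
- bot.sense(): the state, without advancing time (a new reading comes with each control period).
- bot.camera(name): name is "scene" or "side" or "wrist"; returns a dict with "img" (400x640x3 uint8, red, green, blue), "range_z" (400x640 float32, m along the optical axis (not along the pixel's ray), 0 where there is no reading), "intrinsics" (3x3 intrinsics, pixels), "eye" and "orientation" of the camera in the world. Camera axes: x right, y down, z forward; pixel columns grow to the right and rows downward; lengths in m; the calibration is good to about 2 mm. A picture is of the moment at which its call begins.
- bot.finish_job(): hands the job in, once; it reports no verdict.
Trained networks look in the newest picture that a camera, given by its name, has taken for a name from the list of things; names that differ only in an ending like _2 or _b are one class to them, and where a whole thing is asked for, a point or a joint stands for the part that bears it (a point fixed in the world has none). Each returns a list of dicts, best first, with "p" (0 to 1); they miss things now and then, are a little off and sometimes report something else, mostly with a low value. They report only what shows in the picture. A call takes as long as a camera call. They do not tell look-alikes from the thing itself.
- bot.recognise(target, camera): "bbox" ([left, top, right, bottom] in pixels, round what is visible of it).
The state is a dict: "clock": time; "joint_positions": joint angles; "qvel": joint speeds; "tau": joint torques, N m; "tcp_pos": TCP position; "tool_rot": TCP orientation; "contact_force": force on the tool from outside, world axes, zero at the start; "torque": the same for the moment, N m; "grip_width": finger opening in m.
Only numpy, scipy, OpenCV 4.12 (cv2) and the standard library are available. Lean on these libraries where they do the work, as an engineer would, in place of code of your own. Each camera call takes 0.05 s, during which the arm holds its last target. There are 200 camera calls.

## Task

The fuses of the power unit have blown. Press its fuse tray in to let it spring out, take every spent fuse out of the tray and put it in the scrap bin, pull three fresh fuses out of the spring clips on the spares board and lay one in each of the tray's three troughs, then push the tray in until its push-push latch holds it shut and check that it stays when you let go. A fourth fresh fuse, if there is one, stays in its clip; leave the other things on the bench where they are.

Things in the scene. Friction and masses are not known exactly. Their poses are not given: they have to be found in the camera images.
- tray_front (a point): middle of the outer face of the tray's upright aluminium front plate (180 mm wide, reaching from 4 to 62 mm above the bench, 8 mm thick). Moves with the tray. x axis: level, into the power unit (the way to push); y along the plate. The unit is a low black steel box, 280 wide, 80 high, 260 mm deep, fixed; with the tray latched the plate stands 16 mm proud of its front
- fuse_tray (a joint): tray travel in m: 0 latched, 0.09 fully out (towards -x of tray_front), -0.009 hard stop. A spring drives it out: 2 N when out, 5 N when shut. Push-push latch: press the shut tray 7 mm or more past 0 (6 to 10 N), let go: it springs out. Press the open tray in to its stop at -0.007, let go: it comes back to 0 and is held. Let go short of that, or press it again, and it springs out
- trough1 (a point): centre of a fuse seated in the tray's left (+y of tray_front) trough, 38 mm above the bench; x along it, into the unit. Two V-shaped copper saddles 8 mm wide, open on top, 24 mm to either side of the centre; between them free to the tray floor, 28 mm below the centre. Pitch 54 mm. 7 mm free at each fuse end, to front plate and back wall (tops at 62, 58 mm). Tray out: 62 mm in front of the box
- trough2 (a point): centre of a fuse seated in the tray's middle trough, 38 mm above the bench; x along it, into the unit. Two V-shaped copper saddles 8 mm wide, open on top, 24 mm to either side of the centre; between them free to the tray floor, 28 mm below the centre. Pitch 54 mm. 7 mm free at each fuse end, to front plate and back wall (tops at 62, 58 mm). Tray out: 62 mm in front of the box
- trough3 (a point): centre of a fuse seated in the tray's right trough, 38 mm above the bench; x along it, into the unit. Two V-shaped copper saddles 8 mm wide, open on top, 24 mm to either side of the centre; between them free to the tray floor, 28 mm below the centre. Pitch 54 mm. 7 mm free at each fuse end, to front plate and back wall (tops at 62, 58 mm). Tray out: 62 mm in front of the box
- spent1_mid (a point): spent cartridge fuse: a round rod 22 mm in diameter and 58 mm long, white ceramic in the middle with a 14 mm steel cap at each end, 55 g. This point is its centre; its x axis runs along the rod. A blown fuse has a 5 mm brass striker pin standing out of one end. One to three of these lie in the tray's troughs at the start (absent: None)
- spent2_mid (a point): spent cartridge fuse: a round rod 22 mm in diameter and 58 mm long, white ceramic in the middle with a 14 mm steel cap at each end, 55 g. This point is its centre; its x axis runs along the rod. A blown fuse has a 5 mm brass striker pin standing out of one end. One to three of these lie in the tray's troughs at the start (absent: None)
- spent3_mid (a point): spent cartridge fuse: a round rod 22 mm in diameter and 58 mm long, white ceramic in the middle with a 14 mm steel cap at each end, 55 g. This point is its centre; its x axis runs along the rod. A blown fuse has a 5 mm brass striker pin standing out of one end. One to three of these lie in the tray's troughs at the start (absent: None)
- spare1_mid (a point): fresh cartridge fuse: a round rod 22 mm in diameter and 58 mm long, white ceramic in the middle with a 14 mm steel cap at each end, 55 g. This point is its centre; its x axis runs along the rod. No pin at its ends. Three or four of these are held in the clips of the spares board at the start (absent: None)
- spare2_mid (a point): fresh cartridge fuse: a round rod 22 mm in diameter and 58 mm long, white ceramic in the middle with a 14 mm steel cap at each end, 55 g. This point is its centre; its x axis runs along the rod. No pin at its ends. Three or four of these are held in the clips of the spares board at the start (absent: None)
- spare3_mid (a point): fresh cartridge fuse: a round rod 22 mm in diameter and 58 mm long, white ceramic in the middle with a 14 mm steel cap at each end, 55 g. This point is its centre; its x axis runs along the rod. No pin at its ends. Three or four of these are held in the clips of the spares board at the start (absent: None)
- spare4_mid (a point): fresh cartridge fuse: a round rod 22 mm in diameter and 58 mm long, white ceramic in the middle with a 14 mm steel cap at each end, 55 g. This point is its centre; its x axis runs along the rod. No pin at its ends. Three or four of these are held in the clips of the spares board at the start (absent: None)
- clip1 (a point): centre of a fuse held in clip 1 of the spares board, 40 mm above the bench; x along it. The board is a brown slab 232 x 86 x 12 mm, fixed; four clips in a row, 54 mm apart. Each: two brass C-shaped spring clips 8 mm wide, open on top, round the fuse's caps 24 mm either side of the centre; tops 54 mm above the bench. Pulled straight up the fuse resists with 8 to 12 N, then snaps free within 8 mm
- clip2 (a point): centre of a fuse held in clip 2 of the spares board, 40 mm above the bench; x along it. The board is a brown slab 232 x 86 x 12 mm, fixed; four clips in a row, 54 mm apart. Each: two brass C-shaped spring clips 8 mm wide, open on top, round the fuse's caps 24 mm either side of the centre; tops 54 mm above the bench. Pulled straight up the fuse resists with 8 to 12 N, then snaps free within 8 mm
- clip3 (a point): centre of a fuse held in clip 3 of the spares board, 40 mm above the bench; x along it. The board is a brown slab 232 x 86 x 12 mm, fixed; four clips in a row, 54 mm apart. Each: two brass C-shaped spring clips 8 mm wide, open on top, round the fuse's caps 24 mm either side of the centre; tops 54 mm above the bench. Pulled straight up the fuse resists with 8 to 12 N, then snaps free within 8 mm
- clip4 (a point): centre of a fuse held in clip 4 of the spares board, 40 mm above the bench; x along it. The board is a brown slab 232 x 86 x 12 mm, fixed; four clips in a row, 54 mm apart. Each: two brass C-shaped spring clips 8 mm wide, open on top, round the fuse's caps 24 mm either side of the centre; tops 54 mm above the bench. Pulled straight up the fuse resists with 8 to 12 N, then snaps free within 8 mm
- bin_in (a point): middle of the inner floor (3 mm above the bench) of the scrap bin: a loose open steel bin 140 mm (along its x) x 120 mm (y) outside, 50 mm high, walls 3 mm, about 0.45 kg
- multimeter: grey multimeter lying flat, 145 x 75 x 44 mm; not part of the job. Origin at its underside
- screwdriver: screwdriver lying on the bench; not part of the job. Origin at its underside middle
- spray_can: standing spray can, 56 mm across, 160 mm high; not part of the job. Origin at its underside
- tape_roll: roll of blue tape lying flat, 80 mm across, 24 mm high; not part of the job. Origin at its underside
- fuse_carton: cardboard carton 100 x 75 x 50 mm; not part of the job. Origin at its underside
Things that resemble listed ones, but are neither listed nor needed, are in the scene too. What is shaped like the part that bears spare3_mid but orange is not meant. What is shaped like the part that bears spare1_mid but pink is not meant.

How it is judged:
By the outcome, as a careful person would: the job done as asked, in the order asked, and still so for the second after the job is handed in, with the robot touching nothing.
Of spent1, spent2, spent3 only 1 to 3 are there at a start; the rules pass over those that are not, and their reading is None.
Of spare1, spare2, spare3, spare4 only 3 to 4 are there at a start; the rules pass over those that are not, and their reading is None.
At some moment in a run one of scrap_bin may be knocked a few centimetres aside while the robot is not near it.
Once in a run the grip may slacken for a moment while it holds something.
It also fails if it takes over 210 s, if anything falls off the work surface, if the arm or the gripper's body presses on something with over 40 N, if the wrist force passes 120 N, or if a joint passes its speed limit or range.

## Working session

There is one attempt and no reset: what is moved stays moved. The work goes in short steps, Python scripts to look and compute and a shell command to move; the robot and the scene stay as the last step left them, time stands still between calls to the robot, and variables do not carry over. Pictures are saved under pics/ and viewed, about 12 in all and at most 16, crops included, and the job is handed in when it is done.

```bash
ls; mkdir -p pics; cat > h.py <<'E'
import numpy as np, cv2
from scipy.spatial.transform import Rotation as R
from bench import bot
def rot(o):
    o=np.array(o,float)
    return o if o.shape==(3,3) else (R.from_rotvec(o).as_matrix() if o.size==3 else R.from_quat(o).as_matrix())
def cloud(c):
    K=np.array(c["intrinsics"]); z=c["range_z"]; v,u=np.mgrid[:z.shape[0],:z.shape[1]]
    P=np.stack([(u-K[0,2])/K[0,0]*z,(v-K[1,2])/K[1,1]*z,z],-1)
    W=P@rot(c["orientation"]).T+np.array(c["eye"]); W[z==0]=np.nan
    return W
def save(c,name,box=None,s=1):
    im=c["img"][:,:,::-1]
    if box: l,t,r,b=box; im=im[t:b,l:r]
    cv2.imwrite("pics/"+name,cv2.resize(im,None,fx=s,fy=s,interpolation=cv2.INTER_CUBIC))
def tool():
    s=bot.sense(); return np.array(s["tcp_pos"]),rot(s["tool_rot"]),s
def to(p,yaw=None):
    """shift in cm in tool axes to world point p"""
    t,M,s=tool(); return np.round(M.T@(np.array(p)-t)*100,2)
E
python3 - <<'E'
from h import *
s=bot.sense(); print({k:np.round(v,3) for k,v in s.items()}, bot.hold_point_z)
for n in("scene","side"):
    c=bot.camera(n); save(c,n+"0.png"); print(n,c["eye"],c["orientation"],c["intrinsics"]); np.savez(n+"0.npz",W=cloud(c),img=c["img"])
    for t in("tray_front","spent1_mid","spare1_mid","bin_in","clip1","fuse_tray","multimeter"):
        print(t,[(np.round(d["bbox"]).tolist(),round(d["p"],2)) for d in bot.recognise(t,n)][:8])
E
```

```text
pics
{'clock': np.float64(0.0), 'joint_positions': array([ 1.365,  0.508, -0.238,  1.501,  0.126,  1.149, -0.155]), 'qvel': array([ 0.002, -0.   , -0.001,  0.   , -0.   , -0.002,  0.   ]), 'tau': array([-2.0000e-03, -6.2058e+01, -2.1880e+00, -2.4965e+01,  1.2000e-02,
        1.2000e-02, -0.0000e+00]), 'tcp_pos': array([ 0.191, -0.595,  0.23 ]), 'tool_rot': array([-3.102, -0.486,  0.   ]), 'contact_force': array([-1.033, -0.219,  0.743]), 'torque': array([-0.021, -0.067, -0.003]), 'grip_width': np.float64(0.085)} 0.0187
scene [1.16125691 0.85493483 0.78852835] [-0.88820236 -2.37814694  1.24711975] [[444.42970433   0.         323.702197  ]
 [  0.         444.42970433 191.8591247 ]
 [  0.           0.           1.        ]]
tray_front [([369.0, 232.0, 388.0, 249.0], 0.62)]
spent1_mid [([237.0, 130.0, 290.0, 168.0], 0.44)]
spare1_mid [([404.0, 201.0, 423.0, 217.0], 0.52), ([340.0, 212.0, 421.0, 281.0], 0.19)]
bin_in [([238.0, 131.0, 290.0, 166.0], 0.83)]
clip1 [([339.0, 211.0, 421.0, 281.0], 0.92)]
fuse_tray [([266.0, 210.0, 267.0, 205.0], 0.36)]
multimeter [([452.0, 228.0, 504.0, 275.0], 0.91)]
side [0.15617196 0.66436038 0.76230839] [-0.76515589  2.63012546 -1.08478803] [[376.77192885   0.         321.50358997]
 [  0.         376.77192885 196.59071886]
 [  0.           0.           1.        ]]
tray_front [([265.0, 153.0, 306.0, 202.0], 0.69)]
spent1_mid []
spare1_mid [([348.0, 284.0, 377.0, 305.0], 0.55), ([312.0, 263.0, 325.0, 290.0], 0.49), ([265.0, 154.0, 304.0, 200.0], 0.19)]
bin_in [([246.0, 238.0, 265.0, 261.0], 0.38)]
clip1 [([234.0, 246.0, 340.0, 310.0], 0.76)]
fuse_tray [([265.0, 150.0, 307.0, 201.0], 0.87), ([234.0, 246.0, 337.0, 310.0], 0.52)]
multimeter [([255.0, 336.0, 339.0, 397.0], 0.81), ([334.0, 73.0, 355.0, 118.0], 0.68), ([234.0, 238.0, 338.0, 308.0], 0.46)]
```

View pics/scene0.png

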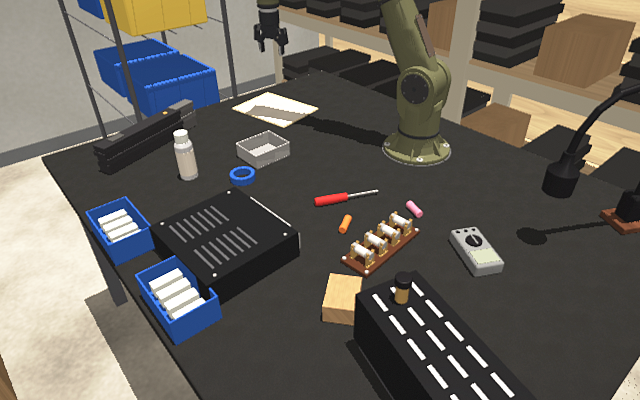

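View pics/side0.png

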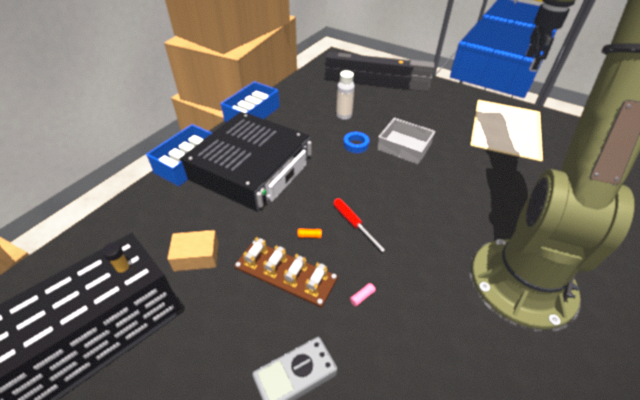

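The pictures show the power unit at scene (228,240) / side (245,155), with its tray plate at side (288,175). The spares board with four white fuses is at side (287,270), and the bin is at side (406,140). Look-alikes: an orange rod at side (310,233), a pink rod at side (363,294), and white rods in the blue boxes at side (180,155) and (250,100). The four fuses in the clips are the fresh ones.

```bash
python3 - <<'E'
from h import *
for n,boxes in (("scene",dict(unit=(150,180,305,300),board=(335,205,425,280),bin=(230,125,295,172))),("side",dict(unit=(185,110,315,210),board=(230,235,342,308),bin=(375,115,440,165)))):
    d=np.load(n+"0.npz"); W=d["W"]
    for k,(l,t,r,b) in boxes.items():
        P=W[t:b,l:r].reshape(-1,3); P=P[~np.isnan(P[:,0])]
        zr={'unit':(.072,.09),'board':(.008,.016),'bin':(.043,.056)}[k]
        Q=P[(P[:,2]>zr[0])&(P[:,2]<zr[1])]
        if len(Q)<10: print(n,k,len(Q));continue
        c,s,a=cv2.minAreaRect(Q[:,:2].astype(np.float32)*1000); print(n,k,len(Q),np.round(c,1),np.round(s,1),round(a,1), Q[:,2].mean().round(4))
        if k=='board':
            im=d["img"][t:b,l:r].reshape(-1,3); im=im[~np.isnan(W[t:b,l:r].reshape(-1,3)[:,0])]
            m=(im.min(1)>150)&(P[:,2]>.04)&(P[:,2]<.056)
            M=np.zeros(W.shape[:2],np.uint8)
            w=d["img"]; mm=(w.min(2)>140)&(W[...,2]>.038)&(W[...,2]<.056); M[t:b,l:r]=mm[t:b,l:r]
            N,L,S,C=cv2.connectedComponentsWithStats(M)
            for i in range(1,N):
                if S[i,4]>8: print('  fuse',S[i,4],np.round(np.median(W[L==i],0),4))
    # plate
    l,t,r,b=boxes['unit']; P=W[t:b,l:r].reshape(-1,3); im=d["img"][t:b,l:r].reshape(-1,3)
    m=(P[:,2]>.01)&(P[:,2]<.064)&(im.min(1)>120)
    if m.sum()>10:
        c,s,a=cv2.minAreaRect(P[m][:,:2].astype(np.float32)*1000); print(n,'plate',m.sum(),np.round(c,1),np.round(s,1),round(a,1),P[m][:,2].min(),P[m][:,2].max())
E
```

```text
scene unit 7839 [848.1  46.7] [364.7 312.4] 4.0 0.0796
scene board 1200 [454.2 230.3] [303.8 185.5] 6.1 0.0119
  fuse 109 [0.4078 0.2733 0.048 ]
  fuse 117 [0.4608 0.2822 0.0477]
  fuse 124 [0.5147 0.2855 0.0485]
  fuse 131 [0.5678 0.2895 0.0481]
  fuse 103 [0.6633 0.3361 0.0498]
scene bin 281 [ 442.6 -323.2] [145.1 130.9] 0.5 0.0484
scene plate 1111 [830.2  59.2] [358.3 218.9] 3.1 0.010642786680432392 0.06381181295143756
side unit 5603 [833.4  32.8] [334.6 285.9] 2.4 0.0793
side board 2064 [485.7 240.6] [232.3 173.3] 5.9 0.0118
  fuse 180 [0.5596 0.2912 0.048 ]
  fuse 185 [0.5059 0.285  0.0487]
  fuse 204 [0.4522 0.2824 0.0484]
  fuse 202 [0.3997 0.2739 0.0485]
side bin 313 [ 439.9 -322.4] [144.1 128.7] 0.9 0.0488
side plate 957 [839.3  -7.6] [280.3 420.9] 81.8 0.010028178183735359 0.06392818788092913
```

```bash
python3 - <<'E'
from h import *
for n in("scene","side"):
    d=np.load(n+"0.npz"); W=d["W"]; im=d["img"].astype(int)
    X=W[...,0];Y=W[...,1];Z=W[...,2]
    m=(Z>.074)&(Z<.086)&(X>.65)&(X<1.0)&(Y>-.14)&(Y<.24)
    P=W[m][:,:2]
    for it in range(4):
        c,s,a=cv2.minAreaRect(P.astype(np.float32)*1000)
        break
    M=np.zeros(m.shape,np.uint8);M[m]=1;M=cv2.erode(M,np.ones((3,3)));N,L,S,C=cv2.connectedComponentsWithStats(M);i=1+S[1:,4].argmax()
    c,s,a=cv2.minAreaRect(W[L==i][:,:2].astype(np.float32)*1000);print(n,np.round(c,1),np.round(s,1),a)
    print(np.round(cv2.boxPoints((c,s,a)),1).tolist())
    m=(Z>.012)&(Z<.066)&(X>.6)&(X<.8)&(Y>-.15)&(Y<.25)
    P=W[m]; print('front',m.sum(), np.round(np.percentile(P,[1,10,50,90,99],axis=0),4).tolist() if m.sum() else '')
    if m.sum()>20:
        q=P[(im[m].min(1)>70)]
        for y0 in np.arange(-.1,.22,.03):
            k=(q[:,1]>y0)&(q[:,1]<y0+.03)
            if k.sum()>3: print(round(y0,2),k.sum(),np.round(np.percentile(q[k,0],[10,50,90]),4))
c=bot.camera("side"); save(c,"plate.png",(225,130,325,215),7)
E
```

```text
scene [801.9  33.1] [256.6 279.2] 2.664167881011963
[[667.2000122070312, 166.60000610351562], [680.2000122070312, -112.30000305175781], [936.5, -100.4000015258789], [923.5, 178.60000610351562]]
front 811 [[0.6522, -0.0173, 0.013], [0.668, 0.1639, 0.0181], [0.7298, 0.1679, 0.0407], [0.7865, 0.1709, 0.0621], [0.7984, 0.1725, 0.0652]]
-0.07 4 [0.6571 0.6583 0.6598]
-0.04 6 [0.6574 0.6585 0.6602]
-0.01 8 [0.6558 0.6572 0.6578]
0.02 8 [0.6536 0.6558 0.6568]
0.05 7 [0.6523 0.6547 0.6555]
0.08 10 [0.6508 0.6521 0.6551]
0.14 19 [0.6548 0.6572 0.6584]
side [796.3  33.4] [257.5 277.4] 2.423292636871338
[[661.9000244140625, 166.5], [673.5999755859375, -110.69999694824219], [930.7999877929688, -99.80000305175781], [919.0999755859375, 177.39999389648438]]
front 1550 [[0.6483, -0.0996, 0.0125], [0.6506, -0.0539, 0.0188], [0.6626, 0.1041, 0.0432], [0.7571, 0.1697, 0.0619], [0.7959, 0.1721, 0.0655]]
-0.1 76 [0.6641 0.6711 0.673 ]
-0.07 86 [0.6545 0.6561 0.6831]
-0.04 119 [0.6538 0.6552 0.6795]
-0.01 85 [0.6516 0.6533 0.66  ]
0.02 103 [0.6508 0.6532 0.6778]
0.05 113 [0.6495 0.6511 0.6653]
0.08 135 [0.6485 0.6501 0.6735]
0.11 84 [0.6487 0.6543 0.6636]
0.14 105 [0.652  0.6575 0.6621]
```

View pics/plate.png

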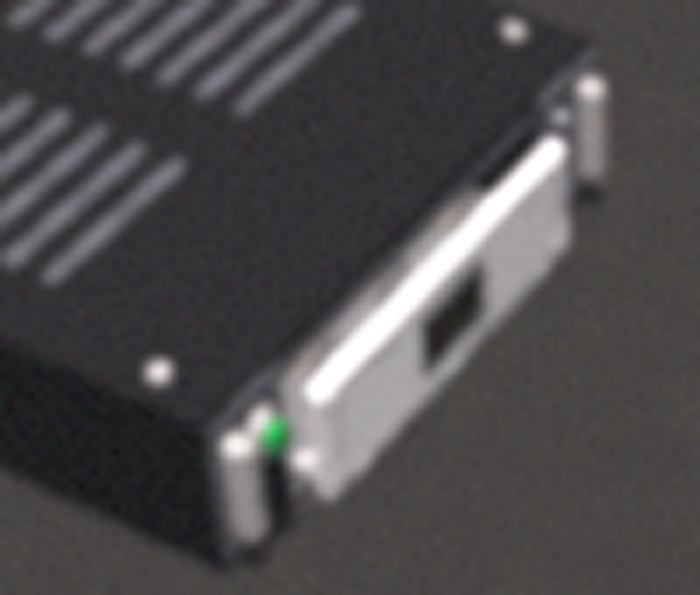

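The crop shows the latched plate, pixels (310,400) to (560,150) in the crop, with steel guides either side and a green lamp. It is the real tray front. The face centre comes out near (0.654, 0.027), yaw 2.6°.

```bash
python3 -c "
from h import *
print(to([.60,.026,.20]))"; python3 -m handwheel '[[0,0,0,0,0,0.12,1],[0,0,0,0,0,0.265,1],[0,0,0,0,0,0.265,1]]' 40
```

```text
[ 57.92 -46.63   3.13]
clock: 1.1
tcp_pos: [0.1911, -0.5951, 0.2313]
tool_rot: [3.141, 0.063, 0.0]
contact_force: [-0.1, 0.1, 0.0]
grip_width: 0.0517
```

```bash
python3 -m handwheel '[[3,-4,0,0,0,0,1],[5.5,-7.5,0,0,0,0,1],[8,-11,0,0,0,0,1],[10.5,-14.5,0,0,0,0,1],[13,-18,0,0,0,0,1],[15.5,-21.5,0,0,0,0,1],[18,-25,0,0,0,0,1],[20.5,-28.5,0,0,0,0,1]]' && python3 -m handwheel '[[2.5,-3.5,0,0,0,0,1],[5,-7,0,0,0,0,1],[7.5,-10.5,0,0,0,0,1],[10,-14,0.5,0,0,0,1],[12.5,-17.5,1,0,0,0,1],[15,-21,2,0,0,0,1],[17.5,-24.5,3,0,0,0,1],[20,-28,3,0,0,0,1]]'; python3 -c "
from h import *
print(to([.605,.026,.20]),to([.605,.026,.028]),tool()[2]['tool_rot'])"
```

```text
clock: 1.77
tcp_pos: [0.3756, -0.3152, 0.2316]
tool_rot: [3.14, 0.068, 0.001]
contact_force: [1.4, 0.1, 0.5]
grip_width: -0.0001
clock: 2.43
tcp_pos: [0.5552, -0.0379, 0.2012]
tool_rot: [3.14, 0.073, -0.002]
contact_force: [1.0, -0.5, -0.4]
grip_width: 0.0003
[ 5.27 -6.16  0.11] [ 5.29 -6.18 17.31] [ 3.13950586e+00  7.29836485e-02 -1.50758697e-03]
```

```bash
python3 -m handwheel '[[1.5,-3,2,0,0,0,1],[3,-5,5,0,0,0,1],[4,-6.2,8.5,0,0,0,1],[4.5,-6.2,12,0,0,0,1],[4.5,-6.2,15.5,0,0,0,1],[4.5,-6.2,17.3,0,0,0,1],[4.5,-6.2,17.3,0,0,0,1],[4.5,-6.2,17.3,0,0,0,1]]' && python3 -m handwheel '[[1.5,0,0,0,0,0,1],[3,0,0,0,0,0,1],[3.5,0,0,0,0,0,1],[4,0,0,0,0,0,1],[4.3,0,0,0,0,0,1],[4.3,0,0,0,0,0,1]]'
```

```text
clock: 3.1
tcp_pos: [0.5967, 0.026, 0.0276]
tool_rot: [3.14, 0.077, -0.004]
contact_force: [-0.2, -0.5, -0.5]
grip_width: 0.0001
clock: 3.6
tcp_pos: [0.6401, 0.0281, 0.0283]
tool_rot: [3.14, 0.077, -0.003]
contact_force: [-0.0, 0.1, 0.1]
grip_width: 0.0002
```

```bash
python3 -m handwheel '[[0.4,0,0,0,0,0,1],[0.7,0,0,0,0,0,1],[0.9,0,0,0,0,0,1],[0.9,0,0,0,0,0,1]]'; python3 -m handwheel '[[0.2,0,0,0,0,0,1],[0.4,0,0,0,0,0,1],[0.4,0,0,0,0,0,1]]'
```

```text
clock: 3.93
tcp_pos: [0.6468, 0.0283, 0.0282]
tool_rot: [3.139, 0.077, -0.01]
contact_force: [-6.9, 0.2, 4.4]
grip_width: 0.0005
clock: 4.18
tcp_pos: [0.6484, 0.0284, 0.0282]
tool_rot: [3.138, 0.078, -0.017]
contact_force: [-8.2, -0.3, 6.1]
grip_width: 0.0002
```

```bash
python3 -m handwheel '[[0.5,0,0,0,0,0,1],[0.7,0,0,0,0,0,1],[0.7,0,0,0,0,0,1]]'; python3 -m handwheel '[[0.6,0,0,0,0,0,1],[0.8,0,0,0,0,0,1],[0.8,0,0,0,0,0,1]]'
```

```text
clock: 4.43
tcp_pos: [0.6506, 0.0284, 0.0279]
tool_rot: [3.137, 0.079, -0.032]
contact_force: [-14.1, -1.1, 9.4]
grip_width: 0.0001
clock: 4.68
tcp_pos: [0.6504, 0.0283, 0.0274]
tool_rot: [3.134, 0.08, -0.058]
contact_force: [-24.6, -1.7, 19.1]
grip_width: -0.0001
```

```bash
python3 -m handwheel '[[-2,0,0,0,0,0,1],[-5,0,0,0,0,0,1],[-8.5,0,0,0,0,0,1],[-12,0,0,0,0,0,1],[-13,0,0,0,0,0,1],[-13,0,0,0,0,0,1]]'; python3 - <<'E'
from h import *
c=bot.camera("side"); W=cloud(c); im=c["img"]; save(c,"out.png",(200,110,330,230),5)
X,Y,Z=W[...,0],W[...,1],W[...,2]
m=(Z>.03)&(Z<.07)&(X>.5)&(X<.66)&(Y>-.08)&(Y<.13)
print(m.sum()); P=W[m]
if m.sum(): print(np.percentile(P[:,0],[1,5,10,50]))
E
```

```text
clock: 5.18
tcp_pos: [0.5173, 0.0212, 0.0327]
tool_rot: [3.133, 0.081, -0.062]
contact_force: [0.8, -0.2, 0.3]
grip_width: -0.0003
818
[0.50753694 0.51162394 0.58554614 0.59477262]
```

View pics/out.png

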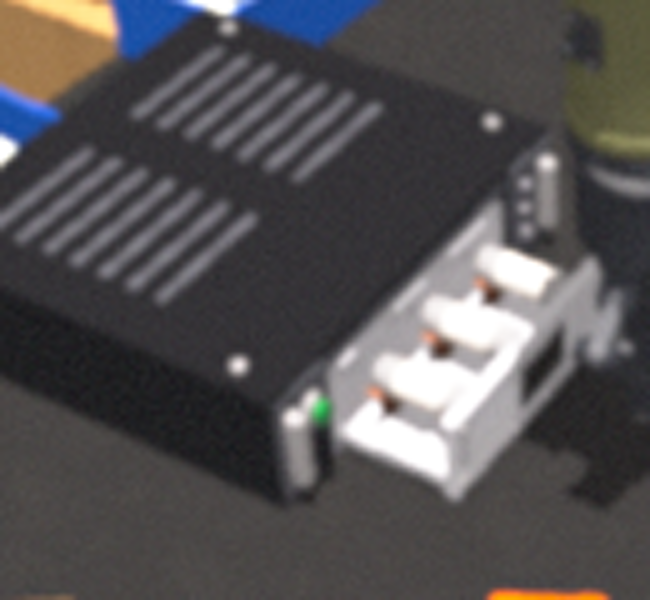

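The tray is out at crop (470,380), with three spent fuses at (430,380), (480,320) and (520,270).

```bash
cat >> h.py <<'E'
def plan(p,yaw):
    """tool-axis shift cm and turn rad, to TCP p, tool pointing down, tool x at world yaw deg (mod 180)"""
    t,M,s=tool(); y=np.radians(yaw); best=None
    for k in(0,np.pi):
        x=np.array([np.cos(y+k),np.sin(y+k),0]); T=np.stack([x,np.cross([0,0,-1],x),[0,0,-1]],1)
        r=R.from_matrix(M.T@T).as_rotvec()
        if best is None or np.linalg.norm(r)<np.linalg.norm(best): best=r
    print("shift",np.round(M.T@(np.array(p)-t)*100,2),"turn",np.round(best,3),"now",np.round(t,4),"w",round(float(s["grip_width"]),4),"j7",round(float(s["joint_positions"][6]),2))
E
python3 -m handwheel '[[0,0,-4,0,0,0,0.06],[0,0,-8,0,0,0,0.06],[0,0,-12,0,0,0,0.06],[0,0,-16,0,0,0,0.06],[0,0,-18,0,0,0,0.06],[0,0,-18,0,0,0,0.06]]'; python3 -c "
from h import *
plan([.58,.024,.20],2.6)"
```

```text
clock: 5.73
tcp_pos: [0.5309, 0.0236, 0.2183]
tool_rot: [3.135, 0.08, -0.04]
contact_force: [0.0, -0.4, 0.1]
grip_width: 0.0402
shift [4.95 0.2  1.7 ] turn [0.005 0.026 0.006] now [0.5309 0.0236 0.2183] w 0.0402 j7 -1.78
```

```bash
python3 -m handwheel '[[2.5,0.1,0.8,0,0.026,0.006,0.06],[5,0.2,1.7,0.005,0.026,0.006,0.06],[5,0.2,1.7,0.005,0.026,0.006,0.06],[5,0.2,1.7,0.005,0.026,0.006,0.06]]'; python3 - <<'E'
from h import *
plan([.607,.078,.12],2.6)
c=bot.camera("wrist"); save(c,"w1.png"); W=cloud(c); np.savez("w1.npz",W=W,img=c["img"]); print(c["eye"])
Z=W[...,2]; m=(Z>.041)&(Z<.053)&(W[...,0]>.565)&(W[...,0]<.65)&(abs(W[...,1]-.024)<.085)
M=(m&(c["img"].min(2)>100)).astype(np.uint8); N,L,S,C=cv2.connectedComponentsWithStats(M)
for i in range(1,N):
    if S[i,4]>60: r=cv2.minAreaRect(W[L==i][:,:2].astype(np.float32)*1000); print(S[i,4],np.round(r[0],1),np.round(r[1],1),round(r[2],1),W[L==i][:,2].max().round(4),np.round(C[i]))
m=(Z>.055)&(Z<.066)&(W[...,0]<.6)&(W[...,0]>.53)
if m.sum()>20: r=cv2.minAreaRect(W[m][:,:2].astype(np.float32)*1000); print('plate',r)
E
```

```text
clock: 6.07
tcp_pos: [0.5815, 0.024, 0.1987]
tool_rot: [-3.14, -0.07, 0.002]
contact_force: [-1.1, -1.0, -0.4]
grip_width: 0.0402
shift [ 2.8  -5.28  7.87] turn [-0.001  0.001 -0.001] now [0.5815 0.024  0.1987] w 0.0402 j7 -1.79
[0.66105592 0.02640168 0.34063079]
1136 [606.8  22.5] [60.5 19.5] 3.3 0.05 [323. 156.]
1119 [608.3 -31.3] [58.1 19.8] 2.6 0.05 [377. 158.]
1141 [602.5  75.8] [58.2 20.5] 2.6 0.0499 [269. 159.]
538 [570.7  23.8] [  1.2 169.7] 2.6 0.053 [319. 194.]
plate ((567.3500366210938, 20.480484008789062), (8.28248405456543, 179.26492309570312), 2.5092763900756836)
```

View pics/w1.png

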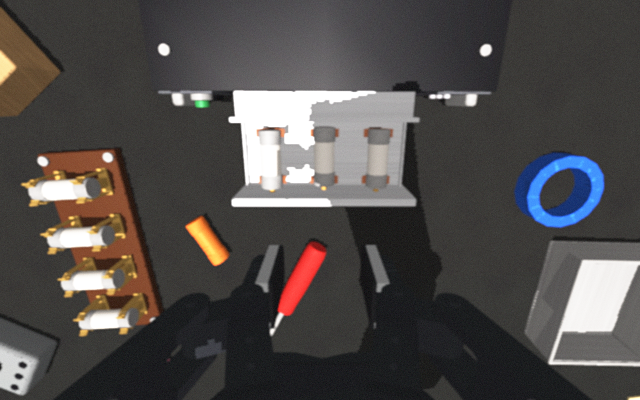

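Wrist view: three spent fuses at (269,159), (323,156) and (377,158), the spares board at left with fresh fuses around (65,190) to (110,318), the bin at right (600,310), and the orange decoy at (207,240).

```bash
python3 -m handwheel '[[1.2,-3,1,0,0,0,0.06],[2.35,-5.1,4,0,0,0,0.06],[2.35,-5.1,7.5,0,0,0,0.06],[2.35,-5.1,9,0,0,0,0.06],[2.35,-5.1,9,0,0,0,0.06]]' 40; python3 - <<'E'
from h import *
plan([.6025,.076,.019],2.6)
d=np.load("w1.npz"); W=d["W"]; im=d["img"]
M=((W[...,2]>.042)&(W[...,2]<.056)&(W[...,1]>.2)&(im.min(2)>110)).astype(np.uint8)
M=cv2.morphologyEx(M,cv2.MORPH_OPEN,np.ones((3,3))); N,L,S,C=cv2.connectedComponentsWithStats(M)
for i in range(1,N):
    if S[i,4]>60: r=cv2.minAreaRect(W[L==i][:,:2].astype(np.float32)*1000); print(S[i,4],np.round(r[0],1),np.round(r[1],1),round(r[2],1),np.round(C[i]))
m=(W[...,2]>.008)&(W[...,2]<.016)&(W[...,1]>.19)&(im[...,0]>im[...,2]*1.6)
r=cv2.minAreaRect(W[m][:,:2].astype(np.float32)*1000); print('board',r)
E
```

```text
clock: 6.53
tcp_pos: [0.5989, 0.0763, 0.1053]
tool_rot: [3.14, 0.073, -0.013]
contact_force: [-0.5, 0.6, 0.4]
grip_width: 0.0401
shift [0.43 0.04 8.63] turn [0.    0.008 0.001] now [0.5989 0.0763 0.1053] w 0.0401 j7 -1.92
266 [674.6 308.1] [12.9 25. ] 71.4 [ 5. 67.]
1003 [561.8 288.5] [20.2 59.5] 7.6 [ 58. 191.]
878 [508.9 282.2] [21.3 59.2] 6.0 [ 76. 238.]
746 [454.9 279.7] [20.8 59.7] 6.7 [ 88. 282.]
652 [400.  270.2] [24.  59.3] 8.1 [104. 321.]
board ((547.2296142578125, 291.2585144042969), (368.63922119140625, 98.7626953125), 10.001440048217773)
```

Now lower and grip.

```bash
python3 -m handwheel '[[0.3,0,2.5,0,0.008,0,0.06],[0.4,0,5,0,0.008,0,0.06],[0.4,0,7.5,0,0.008,0,0.06],[0.45,0,8.6,0,0.008,0,0.06],[0.45,0,8.6,0,0.008,0,0.06],[0.45,0,8.6,0,0.008,0,0.06]]' && python3 -m handwheel '[[0,0,0,0,0,0,0.3],[0,0,0,0,0,0,1],[0,0,0,0,0,0,1],[0,0,0,0,0,0,1],[0,0,0,0,0,0,1]]' 50 && python3 -m handwheel '[[0,0,-2,0,0,0,1],[0,0,-5,0,0,0,1],[0,0,-9,0,0,0,1],[0,0,-13,0,0,0,1],[0,0,-13,0,0,0,1]]'; python3 - <<'E'
from h import *
c=bot.camera("side"); W=cloud(c); Z=W[...,2]
m=(Z>.043)&(Z<.056)&(abs(W[...,0]-.44)<.12)&(abs(W[...,1]+.32)<.12)
r=cv2.minAreaRect(W[m][:,:2].astype(np.float32)*1000); print('bin',m.sum(),r)
c=bot.camera("scene"); W=cloud(c); Z=W[...,2]
m=(Z>.043)&(Z<.056)&(abs(W[...,0]-.44)<.12)&(abs(W[...,1]+.32)<.12)
r=cv2.minAreaRect(W[m][:,:2].astype(np.float32)*1000); print('bin',m.sum(),r)
plan([.44,-.34,.16],2.6); save(c,"x1.png")
E
```

```text
clock: 7.03
tcp_pos: [0.6032, 0.0765, 0.0203]
tool_rot: [3.141, 0.073, 0.0]
contact_force: [0.1, 0.2, 0.6]
grip_width: 0.0401
clock: 7.45
tcp_pos: [0.6046, 0.0774, 0.0223]
tool_rot: [-3.14, -0.073, -0.006]
contact_force: [-0.0, 1.0, 7.5]
grip_width: 0.0205
clock: 7.87
tcp_pos: [0.608, 0.0782, 0.1609]
tool_rot: [-3.138, -0.073, -0.026]
contact_force: [1.9, 0.2, 0.1]
grip_width: 0.0206
bin 320 ((439.7109375, -322.046142578125), (144.05923461914062, 129.9766845703125), 1.4298021793365479)
bin 197 ((442.8753967285156, -325.42333984375), (145.66754150390625, 132.39126586914062), 2.6480956077575684)
shift [-18.43  40.91  -0.71] turn [-0.001 -0.009  0.001] now [0.6052 0.0772 0.1548] w 0.0206 j7 -1.9
```

```bash
python3 -m handwheel '[[-1.5,3,0,0,0,0,1],[-3.3,6.5,0,0,0,0,1],[-5.2,10,0,0,0,0,1],[-7,13.5,0,0,0,0,1],[-9,17,0,0,0,0,1],[-10.8,20.5,0,0,0,0,1],[-12.6,24,0,0,0,0,1],[-14.5,27.5,0,0,0,0,1]]' 60 && python3 -m handwheel '[[-1.8,3.2,0,0,0,0,1],[-3.6,6.4,0,0,0,0,1],[-5.4,9.6,0,0,0,0,1],[-6.5,11.8,0,0,0,0,1],[-7.1,12.8,0,0,0,0,1],[-7.1,12.8,0,0,0,0,1]]'; python3 - <<'E'
from h import *
c=bot.camera("wrist"); save(c,"w2.png"); W=cloud(c); Z=W[...,2]
m=(Z>.043)&(Z<.056)&(abs(W[...,0]-.44)<.12)&(abs(W[...,1]+.32)<.12)
r=cv2.minAreaRect(W[m][:,:2].astype(np.float32)*1000); print('bin',m.sum(),r)
plan([.408,-.335,.02],2.6)
E
```

```text
clock: 8.63
tcp_pos: [0.4711, -0.2057, 0.1522]
tool_rot: [-3.139, -0.073, -0.01]
contact_force: [0.5, -0.9, -0.0]
grip_width: 0.0199
clock: 9.13
tcp_pos: [0.4034, -0.3393, 0.1503]
tool_rot: [-3.139, -0.064, -0.006]
contact_force: [0.7, 0.6, -0.9]
grip_width: 0.0202
bin 4804 ((439.97503662109375, -324.6409912109375), (144.26976013183594, 124.07635498046875), 1.107050895690918)
shift [ 0.23 -0.15 13.06] turn [-0.003 -0.005 -0.001] now [ 0.4051 -0.337   0.1506] w 0.0204 j7 -1.07
```

View pics/w2.png

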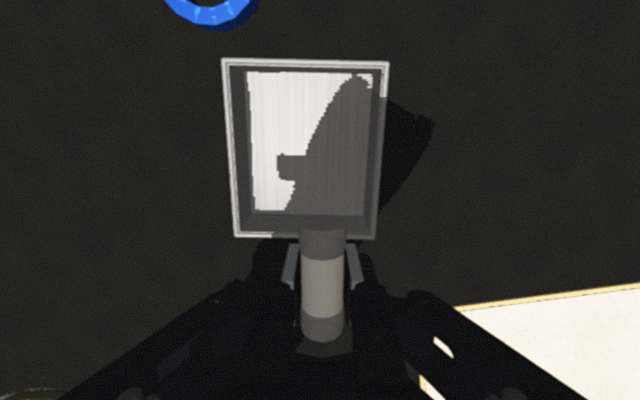

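The fuse is in the jaws at (322,285) and the bin is ahead at (305,150), centred at (0.440, -0.325).

```bash
python3 -m handwheel '[[0.9,-0.2,3.5,0,0,0,1],[0.9,-0.2,7.5,0,0,0,1],[0.9,-0.2,11,0,0,0,1],[0.9,-0.2,12.6,0,0,0,1],[0.9,-0.2,12.6,0,0,0,1],[0.9,-0.2,12.6,0,0,0,0.1],[0.9,-0.2,12.6,0,0,0,0.06],[0.9,-0.2,12.6,0,0,0,0.06]]' && python3 -m handwheel '[[0,0,-4,0,0,0,0.06],[0,0,-8,0,0,0,0.06],[0.5,-2,-12,0,0,0,0.06],[3,-5,-13,0,0,0,0.06],[5,-8.5,-13,0,0,0,0.06],[7,-12,-13,0,0,0,0.06],[9,-15.5,-13,0,0,0,0.06],[11,-19,-13,0,0,0,0.06]]'; python3 -c "
from h import *
plan([.6065,.0225,.12],2.6)"
```

```text
clock: 9.85
tcp_pos: [0.416, -0.3342, 0.0263]
tool_rot: [-3.139, -0.07, -0.012]
contact_force: [0.4, 0.2, 0.8]
grip_width: 0.04
clock: 10.52
tcp_pos: [0.5175, -0.138, 0.1595]
tool_rot: [-3.14, -0.07, -0.017]
contact_force: [0.8, -0.1, -0.5]
grip_width: 0.0401
shift [  9.56 -15.64   4.06] turn [-0.    -0.011 -0.001] now [ 0.5175 -0.138   0.1595] w 0.0401 j7 -1.51
```

```bash
python3 -m handwheel '[[2,-3.5,0,0,0,0,0.06],[4,-7,0,0,0,0,0.06],[6.2,-10.5,0,0,0,0,0.06],[8.5,-14,1,0,0,0,0.06],[9.6,-15.6,4,0,-0.011,0,0.06],[9.6,-15.6,5,0,-0.011,0,0.06],[9.6,-15.6,5,0,-0.011,0,0.06]]'; python3 - <<'E'
from h import *
plan([.607,.0228,.02],2.6)
c=bot.camera("side"); W=cloud(c);save(c,"s3.png"); Z=W[...,2]; m=(Z>.01)&(Z<.04)&(abs(W[...,0]-.44)<.06)&(abs(W[...,1]+.325)<.05)&(c["img"].min(2)>150)
print('in bin',m.sum(), np.median(W[m],0))
E
```

```text
clock: 11.1
tcp_pos: [0.606, 0.0239, 0.1092]
tool_rot: [-3.14, -0.074, 0.004]
contact_force: [-1.1, -0.5, 0.7]
grip_width: 0.04
shift [0.12 0.11 8.92] turn [-0.001  0.003  0.002] now [0.606  0.0239 0.1092] w 0.04 j7 -1.83
in bin 116 [ 0.41287748 -0.32514744  0.01973118]
```

```bash
python3 -m handwheel '[[0.1,0.1,2.5,0,0,0,0.06],[0.1,0.1,5,0,0,0,0.06],[0.1,0.1,7.5,0,0,0,0.06],[0.1,0.1,8.9,0,0,0,0.06],[0.1,0.1,8.9,0,0,0,0.06],[0.1,0.1,8.9,0,0,0,0.06]]' && python3 -m handwheel '[[0,0,0,0,0,0,0.3],[0,0,0,0,0,0,1],[0,0,0,0,0,0,1],[0,0,0,0,0,0,1],[0,0,0,0,0,0,1]]' 60 && python3 -m handwheel '[[0,0,-2,0,0,0,1],[0,0,-5,0,0,0,1],[0,0,-9,0,0,0,1],[0,0,-13,0,0,0,1],[0,0,-13,0,0,0,1]]'; python3 -c "
from h import *
plan([.466,-.325,.155],2.6)"
```

```text
clock: 11.65
tcp_pos: [0.6075, 0.0194, 0.023]
tool_rot: [3.14, 0.067, -0.001]
contact_force: [0.0, -0.0, 0.8]
grip_width: 0.0402
clock: 12.07
tcp_pos: [0.6093, 0.0231, 0.0259]
tool_rot: [-3.138, -0.07, -0.007]
contact_force: [-0.0, 8.4, 3.6]
grip_width: 0.02
clock: 12.48
tcp_pos: [0.6132, 0.0231, 0.1661]
tool_rot: [-3.137, -0.069, -0.031]
contact_force: [2.1, -0.4, -0.4]
grip_width: 0.0199
shift [-16.26  34.13   0.68] turn [-0.003 -0.02  -0.001] now [0.6132 0.0231 0.1661] w 0.0199 j7 -1.81
```

```bash
python3 -m handwheel '[[-1.6,3.4,0,0,0,0,1],[-3.3,7,0,0,0,0,1],[-5,10.5,0,0,0,0,1],[-6.7,14,0,0,0,0,1],[-8.4,17.5,0,0,0,0,1],[-10,21,0,0,0,0,1],[-11.7,24.5,0.5,0,0,0,1],[-13.4,28,0.5,0,0,0,1]]' && python3 -m handwheel '[[-1.5,3,0,0,0,0,1],[-3,6,0,0,0,0,1],[-3,6,0,0,0,0,1]]'; cat >> h.py <<'E'
def findbin():
    for n in("wrist","side"):
        c=bot.camera(n); W=cloud(c); Z=W[...,2]; b=c["img"].astype(int); grey=(np.ptp(b,axis=2)<25)
        m=(Z>.043)&(Z<.056)&(abs(W[...,0]-.44)<.14)&(abs(W[...,1]+.32)<.14)
        M=m.astype(np.uint8)
        r=cv2.minAreaRect(W[m][:,:2].astype(np.float32)*1000); print('bin',n,m.sum(),np.round(r[0],1),np.round(r[1],1),round(r[2],1))
E
python3 -c "
from h import *
findbin();plan([.463,-.32,.03],2.6)"
```

```text
clock: 13.15
tcp_pos: [0.4908, -0.2645, 0.1589]
tool_rot: [-3.139, -0.068, -0.034]
contact_force: [-0.5, 0.0, -1.0]
grip_width: 0.0202
clock: 13.4
tcp_pos: [0.4589, -0.3347, 0.1594]
tool_rot: [3.137, 0.051, 0.033]
contact_force: [-0.8, -0.8, -0.0]
grip_width: 0.0199
bin wrist 2965 [ 440.5 -324.7] [143.4 124.2] 1.3
bin side 318 [ 440.2 -322.1] [144.1 126.8] 0.6
shift [-0.22 -0.81 12.95] turn [ 0.001 -0.023 -0.006] now [ 0.4625 -0.328   0.1595] w 0.02 j7 -1.15
```

```bash
python3 -m handwheel '[[0.3,-0.5,3.5,0,-0.02,0,1],[0.6,-0.5,7.5,0,-0.02,0,1],[0.6,-0.5,11,0,-0.02,0,1],[0.6,-0.5,12.6,0,-0.02,0,1],[0.6,-0.5,12.6,0,-0.02,0,1],[0.6,-0.5,12.6,0,-0.02,0,0.1],[0.6,-0.5,12.6,0,-0.02,0,0.06],[0.6,-0.5,12.6,0,-0.02,0,0.06]]' && python3 -m handwheel '[[0,0,-4,0,0,0,0.06],[0,0,-8,0,0,0,0.06],[0.5,-2,-12,0,0,0,0.06],[3,-5,-13,0,0,0,0.06],[5,-8.5,-13,0,0,0,0.06],[7,-12,-13,0,0,0,0.06],[8.5,-15.5,-13,0,0,0,0.06],[9,-19,-13,0,0,0,0.06]]'; python3 -c "
from h import *
plan([.609,-.031,.11],2.6)"
```

```text
clock: 14.17
tcp_pos: [0.4728, -0.3231, 0.0359]
tool_rot: [3.139, 0.062, 0.01]
contact_force: [0.1, -0.1, -0.3]
grip_width: 0.0401
clock: 14.83
tcp_pos: [0.5569, -0.1271, 0.1682]
tool_rot: [3.138, 0.063, 0.018]
contact_force: [0.9, 0.0, -0.8]
grip_width: 0.0402
shift [ 5.52 -9.41  5.85] turn [ 0.003 -0.012 -0.005] now [ 0.5569 -0.1271  0.1682] w 0.0402 j7 -1.56
```

```bash
python3 -m handwheel '[[2,-3.5,0,0,0,0,0.06],[4,-7,2,0,0,0,0.06],[5.5,-9.4,4,0,-0.01,0,0.06],[5.5,-9.4,5.8,0,-0.012,0,0.06],[5.5,-9.4,5.8,0,-0.012,0,0.06],[5.5,-9.4,5.8,0,-0.012,0,0.06]]'; python3 - <<'E'
from h import *
plan([.609,-.031,.022],2.6)
c=bot.camera("scene"); W=cloud(c);save(c,"s4.png",(215,110,315,185),6)
E
```

```text
clock: 15.33
tcp_pos: [0.6085, -0.0313, 0.1113]
tool_rot: [3.137, 0.063, -0.001]
contact_force: [-0.5, -0.5, 0.1]
grip_width: 0.04
shift [ 0.06 -0.06  8.93] turn [ 0.004  0.001 -0.005] now [ 0.6085 -0.0313  0.1113] w 0.04 j7 -1.76
```

View pics/s4.png

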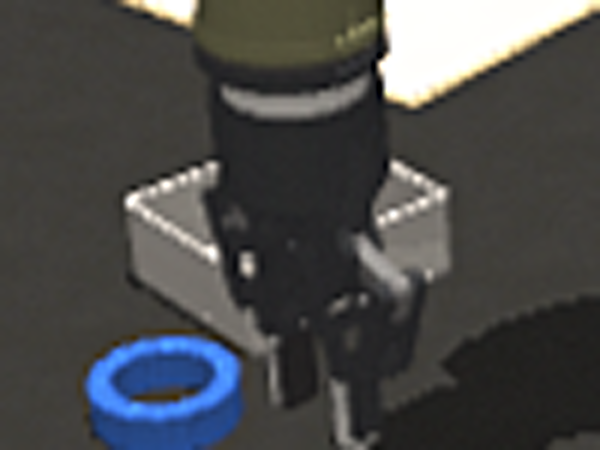

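The gripper hides the bin's inside in this crop, so I'll check it later from the wrist. Next is the third spent fuse.

```bash
python3 -m handwheel '[[0,0,2.5,0,0,0,0.06],[0,-0.05,5,0,0,0,0.06],[0,-0.05,7.5,0,0,0,0.06],[0,-0.05,8.9,0,0,0,0.06],[0,-0.05,8.9,0,0,0,0.06],[0,-0.05,8.9,0,0,0,0.06]]' && python3 -m handwheel '[[0,0,0,0,0,0,0.3],[0,0,0,0,0,0,1],[0,0,0,0,0,0,1],[0,0,0,0,0,0,1],[0,0,0,0,0,0,1]]' 60 && python3 -m handwheel '[[0,0,-2,0,0,0,1],[0,0,-5,0,0,0,1],[0,0,-9,0,0,0,1],[0,0,-13,0,0,0,1],[0,0,-13,0,0,0,1]]' && python3 -m handwheel '[[-1.6,3.4,0,0,0,0,1],[-3.5,7,0,0,0,0,1],[-5.2,10.5,0,0,0,0,1],[-7,14,0,0,0,0,1],[-8.8,17.5,0,0,0,0,1],[-10.5,21,0.5,0,0,0,1],[-12.2,24.5,0.5,0,0,0,1],[-14,27,0.5,0,0,0,1]]'; python3 -c "
from h import *
findbin();plan([.44,-.305,.05],2.6); save(bot.camera('wrist'),'w5.png')"
```

```text
clock: 15.88
tcp_pos: [0.6095, -0.0336, 0.0245]
tool_rot: [3.136, 0.058, 0.003]
contact_force: [-0.2, 0.8, 0.3]
grip_width: 0.0402
clock: 16.3
tcp_pos: [0.6112, -0.0307, 0.0272]
tool_rot: [3.139, 0.061, 0.011]
contact_force: [-0.7, 7.2, 4.5]
grip_width: 0.02
clock: 16.72
tcp_pos: [0.6149, -0.0303, 0.1674]
tool_rot: [3.138, 0.06, 0.035]
contact_force: [1.4, 1.5, -0.6]
grip_width: 0.02
clock: 17.38
tcp_pos: [0.4841, -0.3096, 0.1615]
tool_rot: [3.136, 0.055, 0.038]
contact_force: [0.6, -0.4, -0.4]
grip_width: 0.0198
bin wrist 2358 [ 440.5 -324.9] [143.7 124.5] 1.2
bin side 312 [ 439.7 -321.8] [143.4 127.2] 1.2
shift [-4.33 -0.96 11.02] turn [ 0.007 -0.021 -0.018] now [ 0.4812 -0.3126  0.1611] w 0.0196 j7 -1.21
```

View pics/w5.png

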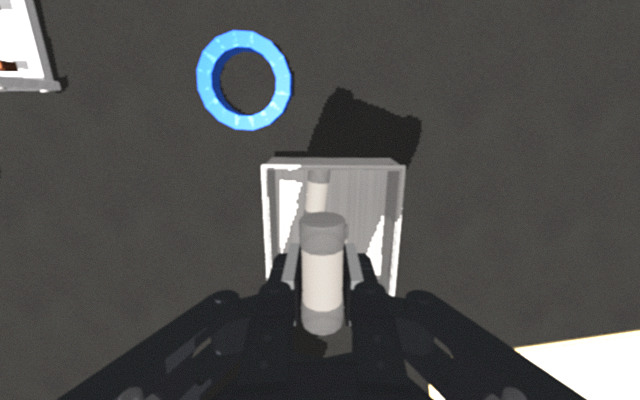

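The third fuse is in the jaws (322,270) and the second lies in the bin at (318,190).

```bash
python3 -m handwheel '[[-2,1.3,0,0,-0.02,-0.01,1],[-4.3,2.7,3,0.007,-0.02,-0.01,1],[-4.3,2.7,7,0.007,-0.02,-0.01,1],[-4.3,2.7,11,0.007,-0.02,-0.01,1],[-4.3,2.7,12.4,0.007,-0.02,-0.01,1],[-4.3,2.7,12.4,0.007,-0.02,-0.01,0.1],[-4.3,2.7,12.4,0.007,-0.02,-0.01,0.06],[-4.3,2.7,12.4,0.007,-0.02,-0.01,0.06]]' && python3 -m handwheel '[[0,0,-4,0,0,0,0.06],[0,0,-8,0,0,0,0.06],[0,0,-12,0,0,0,0.06],[0,-3,-14,0,0,0,0.06],[0,-7,-14,0,0,0,0.06],[0,-11,-14,0,0,0,0.06],[0,-15,-14,0,0,0,0.06],[0,-19,-14,0,0,0,0.06]]'; python3 -c "
from h import *
findbin(); c=bot.camera('scene');save(c,'s6.png',(215,110,315,185),6)
plan([.513,.281,.17],-84)"
```

```text
clock: 18.2
tcp_pos: [0.4459, -0.3382, 0.0385]
tool_rot: [3.141, 0.067, 0.009]
contact_force: [-0.3, 1.0, 0.7]
grip_width: 0.0403
clock: 18.87
tcp_pos: [0.4377, -0.1466, 0.181]
tool_rot: [3.139, 0.066, 0.016]
contact_force: [0.7, 0.6, -0.2]
grip_width: 0.0403
bin wrist 4154 [ 440.5 -324.5] [143.9 125.1] 1.2
bin side 265 [ 440.4 -321.7] [144.4 128.4] 1.3
shift [  9.56 -42.18   1.13] turn [-0.006 -0.009  1.515] now [ 0.4382 -0.145   0.1811] w 0.0401 j7 -1.45
```

View pics/s6.png

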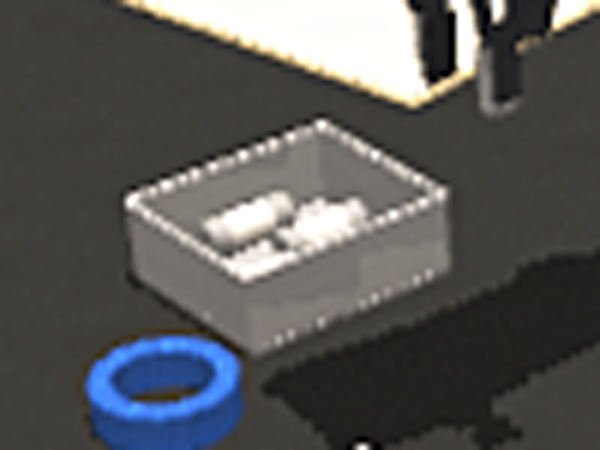

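All three spent fuses are in the bin, at crop (250,215), (330,220) and (265,260). Next are the spares.

```bash
python3 -m handwheel '[[1,-3.5,0,0,0,0.12,0.06],[2,-7,0,0,0,0.24,0.06],[3,-11,0,0,0,0.36,0.06],[4,-15,0,0,0,0.48,0.06],[5,-19,0,0,0,0.6,0.06],[6,-23,0,0,0,0.72,0.06],[7,-27,0,0,0,0.84,0.06],[8,-30,0,0,0,0.96,0.06]]'; python3 -c "
from h import *
plan([.535,.245,.2],-83.5)"
```

```text
clock: 19.68
tcp_pos: [0.5021, 0.1493, 0.1829]
tool_rot: [-2.842, 1.329, -0.018]
contact_force: [-0.1, 1.1, -1.0]
grip_width: 0.0403
shift [-5.22 -8.67 -1.68] turn [-0.011 -0.006  0.582] now [0.5021 0.1493 0.1829] w 0.0403 j7 -2.89
```

```bash
python3 -m handwheel '[[0,0,0,0,0,-0.12,0.06],[0,0,-0.5,0,0,-0.24,0.06],[0,0,-1,0,0,-0.36,0.06],[0,0,-1.5,0,0,-0.48,0.06],[0,0,-1.7,0,0,-0.6,0.06],[0,0,-1.7,0,0,-0.72,0.06],[0,0,-1.7,0,0,-0.84,0.06],[0,0,-1.7,0,0,-0.96,0.06]]' && python3 -m handwheel '[[0,0,0,0,0,-0.12,0.06],[0,0,0,0,0,-0.24,0.06],[0,0,0,0,0,-0.36,0.06],[0,0,0,0,0,-0.48,0.06],[0,0,0,0,0,-0.6,0.06],[0,0,0,0,0,-0.72,0.06],[0,0,0,0,0,-0.84,0.06],[0,0,0,0,0,-0.96,0.06]]'; python3 -c "
from h import *
plan([.535,.245,.2],96.5)"
```

```text
clock: 20.35
tcp_pos: [0.5032, 0.1484, 0.2015]
tool_rot: [3.137, 0.14, 0.024]
contact_force: [-0.8, 0.2, 0.0]
grip_width: 0.0403
clock: 21.02
tcp_pos: [0.5045, 0.1475, 0.2031]
tool_rot: [2.707, 1.574, 0.024]
contact_force: [0.2, -0.1, -0.3]
grip_width: 0.0401
shift [ 9.98 -2.18  0.36] turn [ 0.019 -0.002 -0.631] now [0.5045 0.1475 0.2031] w 0.0401 j7 -1.2
```

```bash
python3 -m handwheel '[[1,-0.2,0,0,0,-0.12,0.06],[2,-0.5,0,0,0,-0.24,0.06],[4,-0.8,0,0,0,-0.36,0.06],[6,-1.2,0,0,0,-0.48,0.06],[8,-1.7,0,0,0,-0.6,0.06],[10,-2.2,0.3,0.019,0,-0.631,0.06],[10,-2.2,0.3,0.019,0,-0.631,0.06]]'; python3 - <<'E'
from h import *
c=bot.camera("wrist"); save(c,"w7.png"); W=cloud(c); Z=W[...,2]; im=c["img"]; np.savez("w7.npz",W=W,img=im)
M=((Z>.043)&(Z<.056)&(im.min(2)>90)&(np.ptp(im.astype(int),axis=2)<40)&(W[...,0]>.37)&(W[...,0]<.6)&(abs(W[...,1]-.28)<.06)).astype(np.uint8)
M=cv2.morphologyEx(M,cv2.MORPH_OPEN,np.ones((3,3))); N,L,S,C=cv2.connectedComponentsWithStats(M)
for i in range(1,N):
    if S[i,4]>60: r=cv2.minAreaRect(W[L==i][:,:2].astype(np.float32)*1000); print(S[i,4],np.round(r[0],1),np.round(r[1],1),round(r[2],1),np.round(C[i]),W[L==i][:,2].max().round(4))
plan([.562,.287,.11],96.5)
E
```

```text
clock: 21.6
tcp_pos: [0.5365, 0.2482, 0.2016]
tool_rot: [-2.086, -2.345, -0.009]
contact_force: [0.1, -0.3, 1.3]
grip_width: 0.0402
1033 [454.1 279.3] [19.2 57.4] 6.5 [242. 142.] 0.0521
1044 [400.9 270.8] [19.2 57.9] 5.6 [187. 144.] 0.0518
1032 [508.1 282.1] [19.4 57.3] 6.4 [297. 145.] 0.0519
1017 [561.5 288.5] [18.9 57.1] 6.5 [352. 145.] 0.0518
shift [3.72 3.02 9.16] turn [ 0.002 -0.004  0.   ] now [0.5361 0.2462 0.2014] w 0.0402 j7 -0.8
```

View pics/w7.png

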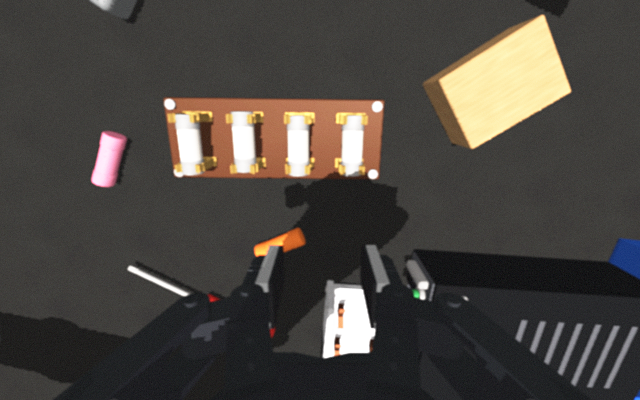

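The four clip fuses are at (187,144), (242,142), (297,145) and (352,145), the pink decoy is outside at (109,160) and the orange one at (280,243). I'll take the right one first.

```bash
python3 -m handwheel '[[1.5,1.2,3,0,0,0,0.06],[3.3,2.6,6.5,0,0,0,0.06],[3.9,3,9.2,0,0,0,0.06],[3.9,3,9.2,0,0,0,0.06],[3.9,3,9.2,0,0,0,0.06]]'; python3 -c "
from h import *
plan([.5615,.2885,.022],96.5)"
```

```text
clock: 22.07
tcp_pos: [0.5615, 0.2871, 0.1093]
tool_rot: [-2.092, -2.341, -0.002]
contact_force: [-0.0, 0.3, 1.3]
grip_width: 0.0399
shift [0.12 0.01 8.73] turn [ 0.    -0.002 -0.001] now [0.5615 0.2871 0.1093] w 0.0399 j7 -0.91
```

```bash
python3 -m handwheel '[[0.1,0,2.5,0,0,0,0.06],[0.1,0,5,0,0,0,0.06],[0.1,0,7.5,0,0,0,0.06],[0.1,0,8.7,0,0,0,0.06],[0.1,0,8.7,0,0,0,0.06],[0.1,0,8.7,0,0,0,0.06]]' && python3 -m handwheel '[[0,0,0,0,0,0,0.3],[0,0,0,0,0,0,1],[0,0,0,0,0,0,1],[0,0,0,0,0,0,1],[0,0,0,0,0,0,1]]' 90 && python3 -m handwheel '[[0,0,-0.5,0,0,0,1],[0,0,-1,0,0,0,1],[0,0,-1.5,0,0,0,1],[0,0,-2,0,0,0,1],[0,0,-3,0,0,0,1]]'; python3 -c "
from h import *
plan([.5615,.2885,.15],96.5)"
```

```text
clock: 22.57
tcp_pos: [0.5622, 0.2879, 0.024]
tool_rot: [-2.094, -2.341, -0.004]
contact_force: [0.4, 0.9, 0.5]
grip_width: 0.0399
clock: 22.98
tcp_pos: [0.5637, 0.2885, 0.0265]
tool_rot: [2.094, 2.34, 0.01]
contact_force: [-0.3, -1.3, 7.6]
grip_width: 0.0192
clock: 23.4
tcp_pos: [0.5636, 0.2883, 0.0568]
tool_rot: [2.094, 2.34, 0.009]
contact_force: [-0.8, 0.4, -0.3]
grip_width: 0.0191
shift [ 0.07 -0.15 -9.32] turn [ 0.005 -0.003 -0.003] now [0.5636 0.2883 0.0568] w 0.0191 j7 -0.96
```

```bash
python3 -m handwheel '[[0,0,-4,0,0,0,1],[0,0,-8,0,0,0,1],[0,0,-11,0,0,0,1],[-2,0.3,-12,0,0,0.12,1],[-5,0.5,-12,0,0,0.24,1],[-8,0.8,-12,0,0,0.36,1],[-11,1,-12,0,0,0.48,1],[-14,1.2,-12,0,0,0.6,1]]' 80 && python3 -m handwheel '[[0,0,0,0,0,0.12,1],[0,0,0,0,0,0.24,1],[0,0,0,0,0,0.36,1],[0,0,0,0,0,0.48,1],[0,0,0,0,0,0.6,1],[0,0,0,0,0,0.72,1],[0,0,0,0,0,0.84,1],[0,0,0,0,0,0.96,1]]'; python3 -c "
from h import *
plan([.604,.077,.11],2.6)"
```

```text
clock: 24.07
tcp_pos: [0.5907, 0.149, 0.1778]
tool_rot: [-2.697, -1.61, -0.012]
contact_force: [-0.1, -0.7, -1.2]
grip_width: 0.0192
clock: 24.73
tcp_pos: [0.5909, 0.1495, 0.1789]
tool_rot: [-3.132, -0.174, -0.013]
contact_force: [0.3, -0.2, -1.1]
grip_width: 0.0191
shift [0.44 7.38 6.86] turn [-0.004 -0.008  0.066] now [0.5909 0.1495 0.1789] w 0.0191 j7 -1.97
```

```bash
python3 -m handwheel '[[0.2,3.5,0,0,0,0.066,1],[0.4,7.4,3,0,-0.008,0.066,1],[0.4,7.4,6.9,0,-0.008,0.066,1],[0.4,7.4,6.9,0,-0.008,0.066,1],[0.4,7.4,6.9,0,-0.008,0.066,1]]'; cat >> h.py <<'E'
def held(name=None):
    c=bot.camera("wrist"); W=cloud(c); t,M,s=tool()
    if name: save(c,name)
    Q=(W-t)@M; im=c["img"].astype(int)
    m=(abs(Q[...,1])<.009)&(abs(Q[...,0])<.05)&(Q[...,2]>-.04)&(Q[...,2]<.01)&(np.ptp(im,axis=2)<40)
    q=Q[m]; print("held n",m.sum(),"x",np.round(np.percentile(q[:,0],[1,50,99]),4),"y",np.round(np.median(q[:,1]),4),"z",np.round(np.percentile(q[:,2],[1,5,50,95]),4))
    X,Y,Z=W[...,0],W[...,1],W[...,2]
    m=(Z>.058)&(Z<.066)&(X<.59)&(X>.545)&(abs(Y-.02)<.1)
    if m.sum()>50: r=cv2.minAreaRect(W[m][:,:2].astype(np.float32)*1000); print('plate',m.sum(),np.round(r[0],1),np.round(r[1],1),round(r[2],1))
E
python3 -c "
from h import *
held('w8.png');plan([.604,.077,.0245],2.6)"
```

```text
clock: 25.15
tcp_pos: [0.6025, 0.0765, 0.1088]
tool_rot: [-3.136, -0.07, 0.006]
contact_force: [0.0, 0.3, -0.2]
grip_width: 0.0192
held n 4857 x [-0.0273  0.0061  0.0296] y 0.0001 z [-0.0358 -0.0342 -0.02   -0.0106]
plate 1738 [569.4 -15.6] [  9.2 107. ] 3.0
shift [0.03 0.16 8.62] turn [-0.006  0.     0.001] now [0.6037 0.0781 0.1107] w 0.0189 j7 -1.93
```

View pics/w8.png

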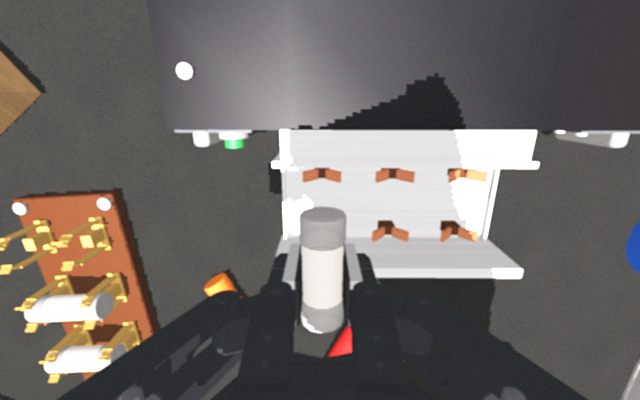

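The fuse is held centred over the left trough at (322,270), the empty saddles show at (390,230) and (395,175), and the tray hasn't moved.

```bash
python3 -m handwheel '[[0,0.1,2.5,0,0,0,1],[0,0.1,5,0,0,0,1],[0,0.1,7,0,0,0,1],[0,0.1,7.8,0,0,0,1],[0,0.1,8,0,0,0,1]]'; python3 -m handwheel '[[0,0,0,0,0,0,1],[0,0,0.3,0,0,0,1],[0,0,0.3,0,0,0,1]]'; python3 -c "
from h import *
plan([.604,.077,.0245],2.6)"
```

```text
clock: 25.62
tcp_pos: [0.604, 0.0793, 0.0313]
tool_rot: [-3.134, -0.076, -0.0]
contact_force: [-0.1, 0.1, -1.5]
grip_width: 0.0191
clock: 25.87
tcp_pos: [0.6049, 0.08, 0.0297]
tool_rot: [-3.133, -0.076, -0.004]
contact_force: [0.4, -0.3, -1.2]
grip_width: 0.0191
shift [-0.11  0.3   0.52] turn [-0.007 -0.003  0.003] now [0.6049 0.08   0.0297] w 0.0191 j7 -1.97
```

```bash
python3 -m handwheel '[[-0.1,0.35,0,-0.007,0,0,1],[-0.1,0.45,0.2,-0.007,0,0,1],[-0.1,0.45,0.4,-0.007,0,0,1],[-0.1,0.45,0.6,-0.007,0,0,1],[-0.1,0.45,0.6,-0.007,0,0,1]]'; python3 -m handwheel '[[0,0,0.2,0,0,0,1],[0,0,0.3,0,0,0,1],[0,0,0.3,0,0,0,1]]'
```

```text
clock: 26.28
tcp_pos: [0.6049, 0.0774, 0.0246]
tool_rot: [-3.138, -0.078, -0.008]
contact_force: [0.2, 3.9, 4.6]
grip_width: 0.0192
clock: 26.53
tcp_pos: [0.6071, 0.0776, 0.0242]
tool_rot: [-3.138, -0.077, -0.016]
contact_force: [-1.6, -0.3, 17.8]
grip_width: 0.0188
```

```bash
python3 -m handwheel '[[0,0,0,0,0,0,0.4],[0,0,0,0,0,0,0.1],[0,0,0,0,0,0,0.06],[0,0,0,0,0,0,0.06]]' && python3 -m handwheel '[[0,0,-2,0,0,0,0.06],[0,0,-5,0,0,0,0.06],[0,0,-9,0,0,0,0.06],[0,0,-13,0,0,0,0.06],[-0.5,-2,-15,0,0,-0.12,0.06],[-1,-4,-15,0,0,-0.24,0.06],[-2,-6,-15,0,0,-0.36,0.06],[-3,-8,-15,0,0,-0.48,0.06]]' && python3 -m handwheel '[[0,0,0,0,0,-0.12,0.06],[0,0,0,0,0,-0.24,0.06],[0,0,0,0,0,-0.36,0.06],[0,0,0,0,0,-0.48,0.06],[0,0,0,0,0,-0.6,0.06],[0,0,0,0,0,-0.72,0.06],[0,0,0,0,0,-0.84,0.06],[0,0,0,0,0,-0.96,0.06]]'; python3 -c "
from h import *
plan([.509,.282,.11],96.5)"
```

```text
clock: 26.87
tcp_pos: [0.6068, 0.0775, 0.0238]
tool_rot: [-3.138, -0.076, -0.015]
contact_force: [-0.5, -0.3, 0.6]
grip_width: 0.0403
clock: 27.53
tcp_pos: [0.5712, 0.156, 0.1739]
tool_rot: [-3.03, -0.829, -0.016]
contact_force: [0.6, 1.1, -0.4]
grip_width: 0.0403
clock: 28.2
tcp_pos: [0.571, 0.1558, 0.1734]
tool_rot: [2.296, 2.138, 0.013]
contact_force: [-0.3, -0.0, -0.4]
grip_width: 0.0405
shift [12.13 -7.13  6.32] turn [ 0.009 -0.003 -0.184] now [0.571  0.1558 0.1734] w 0.0405 j7 -0.83
```

```bash
python3 -m handwheel '[[3,-1.8,0,0,0,-0.1,0.06],[6,-3.5,0,0,0,-0.184,0.06],[9,-5.3,2,0.009,0,-0.184,0.06],[12.1,-7,4.5,0.009,0,-0.184,0.06],[12.1,-7,6.3,0.009,0,-0.184,0.06],[12.1,-7,6.3,0.009,0,-0.184,0.06],[12.1,-7,6.3,0.009,0,-0.184,0.06]]'; python3 -c "
from h import *
plan([.5095,.282,.022],96.5)
c=bot.camera('side'); save(c,'s9.png',(200,110,330,230),5)"
```

```text
clock: 28.78
tcp_pos: [0.5097, 0.281, 0.1092]
tool_rot: [-2.09, -2.342, 0.002]
contact_force: [0.1, 0.4, -0.8]
grip_width: 0.0398
shift [0.09 0.01 8.72] turn [-0.002 -0.001  0.   ] now [0.5097 0.281  0.1092] w 0.0398 j7 -0.97
```

View pics/s9.png

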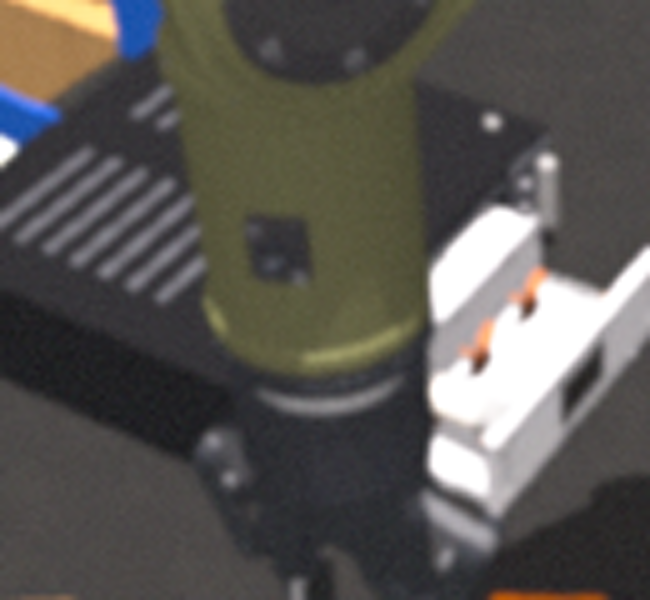

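The fuse lies in the left trough at (450,395), partly hidden, and the other saddles are empty. Next is fuse two.

```bash
python3 -m handwheel '[[0.1,0,2.5,0,0,0,0.06],[0.1,0,5,0,0,0,0.06],[0.1,0,7.5,0,0,0,0.06],[0.1,0,8.7,0,0,0,0.06],[0.1,0,8.7,0,0,0,0.06],[0.1,0,8.7,0,0,0,0.06]]' && python3 -m handwheel '[[0,0,0,0,0,0,0.3],[0,0,0,0,0,0,1],[0,0,0,0,0,0,1],[0,0,0,0,0,0,1],[0,0,0,0,0,0,1]]' 90 && python3 -m handwheel '[[0,0,-0.5,0,0,0,1],[0,0,-1,0,0,0,1],[0,0,-1.5,0,0,0,1],[0,0,-2,0,0,0,1],[0,0,-3,0,0,0,1]]' && python3 -m handwheel '[[0,0,-4,0,0,0,1],[0,0,-8,0,0,0,1],[0,0,-11,0,0,0,1],[-2,0.8,-12,0,0,0.12,1],[-5,2,-12,0,0,0.24,1],[-8,3.2,-12,0,0,0.36,1],[-11,4.5,-12,0,0,0.48,1],[-14,5.8,-12,0,0,0.6,1]]' 80 && python3 -m handwheel '[[0,0,0,0,0,0.12,1],[0,0,0,0,0,0.24,1],[0,0,0,0,0,0.36,1],[0,0,0,0,0,0.48,1],[0,0,0,0,0,0.6,1],[0,0,0,0,0,0.72,1],[0,0,0,0,0,0.84,1],[0,0,0,0,0,0.96,1]]'; python3 -c "
from h import *
plan([.607,.023,.11],2.6)"
```

```text
clock: 29.33
tcp_pos: [0.5114, 0.2815, 0.024]
tool_rot: [-2.094, -2.34, -0.002]
contact_force: [-0.5, -0.1, -0.1]
grip_width: 0.04
clock: 29.75
tcp_pos: [0.512, 0.2819, 0.0256]
tool_rot: [-2.095, -2.341, -0.005]
contact_force: [-1.4, -1.2, 7.7]
grip_width: 0.0197
clock: 30.17
tcp_pos: [0.5124, 0.2819, 0.0561]
tool_rot: [2.095, 2.341, 0.006]
contact_force: [0.1, -0.1, 0.1]
grip_width: 0.0192
clock: 30.83
tcp_pos: [0.5865, 0.1476, 0.1776]
tool_rot: [-2.698, -1.61, -0.01]
contact_force: [0.4, -0.3, -0.5]
grip_width: 0.0191
clock: 31.5
tcp_pos: [0.5871, 0.1479, 0.1789]
tool_rot: [-3.133, -0.173, -0.012]
contact_force: [0.1, 1.4, -1.2]
grip_width: 0.019
shift [ 0.55 12.66  6.85] turn [-0.004 -0.008  0.065] now [0.5871 0.1479 0.1789] w 0.019 j7 -1.97
```

```bash
python3 -m handwheel '[[0.2,3.5,0,0,0,0.066,1],[0.4,7.5,0,0,-0.008,0.066,1],[0.5,11,2,0,-0.008,0.066,1],[0.5,12.6,5,0,-0.008,0.066,1],[0.5,12.6,6.9,0,-0.008,0.066,1],[0.5,12.6,6.9,0,-0.008,0.066,1],[0.5,12.6,6.9,0,-0.008,0.066,1]]' && python3 -m handwheel '[[0,0,2.5,0,0,0,1],[0,0,5,0,0,0,1],[0,0,7,0,0,0,1],[0,0,7.2,0,0,0,1],[0,0,7.2,0,0,0,1]]'; python3 -c "
from h import *
held();plan([.607,.023,.0245],2.6)"
```

```text
clock: 32.08
tcp_pos: [0.6065, 0.0242, 0.11]
tool_rot: [-3.136, -0.071, 0.002]
contact_force: [0.2, 0.0, -0.2]
grip_width: 0.0193
clock: 32.5
tcp_pos: [0.6069, 0.026, 0.039]
tool_rot: [-3.135, -0.074, 0.001]
contact_force: [0.0, -1.3, 0.1]
grip_width: 0.0195
held n 7177 x [-0.0411  0.0098  0.0492] y -0.0002 z [-0.0332 -0.0232 -0.0204 -0.0133]
plate 1531 [576.8  23.3] [ 26.6 128.5] 1.4
shift [-0.07  0.29  1.53] turn [-0.005 -0.001  0.001] now [0.6076 0.0259 0.0398] w 0.0194 j7 -1.88
```

```bash
python3 -m handwheel '[[-0.1,0.35,0.3,-0.005,0,0,1],[-0.1,0.4,0.7,-0.005,0,0,1],[-0.1,0.4,1.1,-0.005,0,0,1],[-0.1,0.4,1.4,-0.005,0,0,1],[-0.1,0.4,1.5,-0.005,0,0,1],[-0.1,0.4,1.6,0,0,0,1]]'; python3 -m handwheel '[[0,0,0.2,0,0,0,1],[0,0,0.3,0,0,0,1],[0,0,0.3,0,0,0,1]]'
```

```text
clock: 33.05
tcp_pos: [0.6071, 0.023, 0.0243]
tool_rot: [-3.134, -0.074, -0.003]
contact_force: [-1.8, 2.0, 8.6]
grip_width: 0.0189
clock: 33.3
tcp_pos: [0.6089, 0.0237, 0.0235]
tool_rot: [-3.134, -0.074, -0.01]
contact_force: [-1.9, 0.5, 16.5]
grip_width: 0.0196
```

Seated. Release and fetch the third, at (0.456, 0.279).

```bash
python3 -m handwheel '[[0,0,0,0,0,0,0.4],[0,0,0,0,0,0,0.1],[0,0,0,0,0,0,0.06],[0,0,0,0,0,0,0.06]]' && python3 -m handwheel '[[0,0,-2,0,0,0,0.06],[0,0,-5,0,0,0,0.06],[0,0,-9,0,0,0,0.06],[0,0,-13,0,0,0,0.06],[-1,-3,-15,0,0,-0.12,0.06],[-2.5,-6,-15,0,0,-0.24,0.06],[-4,-9,-15,0,0,-0.36,0.06],[-6,-12,-15,0,0,-0.48,0.06]]' && python3 -m handwheel '[[0,0,0,0,0,-0.12,0.06],[0,0,0,0,0,-0.24,0.06],[0,0,0,0,0,-0.36,0.06],[0,0,0,0,0,-0.48,0.06],[0,0,0,0,0,-0.6,0.06],[0,0,0,0,0,-0.72,0.06],[0,0,0,0,0,-0.84,0.06],[0,0,0,0,0,-0.96,0.06]]'; python3 -c "
from h import *
plan([.456,.279,.11],96.5)"
```

```text
clock: 33.63
tcp_pos: [0.6086, 0.0235, 0.0231]
tool_rot: [-3.134, -0.074, -0.009]
contact_force: [0.5, 0.5, -0.6]
grip_width: 0.0402
clock: 34.3
tcp_pos: [0.542, 0.1403, 0.1739]
tool_rot: [-3.026, -0.824, -0.013]
contact_force: [0.8, 0.9, 1.0]
grip_width: 0.0399
clock: 34.97
tcp_pos: [0.5418, 0.14, 0.1734]
tool_rot: [-2.3, -2.138, -0.014]
contact_force: [-0.3, 0.5, -0.1]
grip_width: 0.0401
shift [13.18 -9.61  6.39] turn [ 0.006 -0.007 -0.186] now [0.5418 0.14   0.1734] w 0.0401 j7 -0.82
```

```bash
python3 -m handwheel '[[3,-2,0,0,0,-0.1,0.06],[6,-4.3,0,0,0,-0.186,0.06],[9,-6.5,2,0.006,0,-0.186,0.06],[12,-8.7,4,0.006,0,-0.186,0.06],[13.2,-9.6,6.4,0.006,-0.007,-0.186,0.06],[13.2,-9.6,6.4,0.006,-0.007,-0.186,0.06],[13.2,-9.6,6.4,0.006,-0.007,-0.186,0.06]]'; python3 -c "
from h import *
plan([.456,.279,.022],96.5)"
```

```text
clock: 35.55
tcp_pos: [0.4548, 0.2794, 0.1088]
tool_rot: [-2.088, -2.346, 0.004]
contact_force: [0.8, 0.0, -0.0]
grip_width: 0.0401
shift [-0.05  0.14  8.68] turn [-0.003  0.001  0.003] now [0.4548 0.2794 0.1088] w 0.0401 j7 -1.04
```

```bash
python3 -m handwheel '[[0,0.1,2.5,0,0,0,0.06],[0,0.1,5,0,0,0,0.06],[0,0.1,7.5,0,0,0,0.06],[0,0.1,8.7,0,0,0,0.06],[0,0.1,8.7,0,0,0,0.06],[0,0.1,8.7,0,0,0,0.06]]' && python3 -m handwheel '[[0,0,0,0,0,0,0.3],[0,0,0,0,0,0,1],[0,0,0,0,0,0,1],[0,0,0,0,0,0,1],[0,0,0,0,0,0,1]]' 90 && python3 -m handwheel '[[0,0,-0.5,0,0,0,1],[0,0,-1,0,0,0,1],[0,0,-1.5,0,0,0,1],[0,0,-2,0,0,0,1],[0,0,-3,0,0,0,1]]' && python3 -m handwheel '[[0,0,-4,0,0,0,1],[0,0,-8,0,0,0,1],[-1,0.8,-11,0,0,0,1],[-4,3,-12,0,0,0.12,1],[-7,5.5,-12,0,0,0.24,1],[-10,8,-12,0,0,0.36,1],[-13,10.5,-12,0,0,0.48,1],[-16,12.5,-12,0,0,0.6,1]]' 80 && python3 -m handwheel '[[0,0,0,0,0,0.12,1],[0,0,0,0,0,0.24,1],[0,0,0,0,0,0.36,1],[0,0,0,0,0,0.48,1],[0,0,0,0,0,0.6,1],[0,0,0,0,0,0.72,1],[0,0,0,0,0,0.84,1],[0,0,0,0,0,0.96,1]]'; python3 -c "
from h import *
plan([.609,-.031,.11],2.6)"
```

```text
clock: 36.05
tcp_pos: [0.4562, 0.2789, 0.0222]
tool_rot: [-2.09, -2.345, 0.005]
contact_force: [0.6, 0.8, 0.5]
grip_width: 0.0404
clock: 36.47
tcp_pos: [0.457, 0.2792, 0.0235]
tool_rot: [2.09, 2.345, -0.002]
contact_force: [-0.8, -0.2, 7.4]
grip_width: 0.0199
clock: 36.88
tcp_pos: [0.4572, 0.2793, 0.054]
tool_rot: [2.09, 2.345, -0.001]
contact_force: [-1.3, 0.3, -0.1]
grip_width: 0.0196
clock: 37.55
tcp_pos: [0.6019, 0.1332, 0.1756]
tool_rot: [2.694, 1.614, 0.003]
contact_force: [0.3, 0.0, -1.5]
grip_width: 0.0194
clock: 38.22
tcp_pos: [0.6022, 0.1336, 0.1768]
tool_rot: [-3.136, -0.179, -0.006]
contact_force: [-0.6, -0.1, -1.0]
grip_width: 0.0193
shift [-1.22 16.43  6.67] turn [-0.001 -0.004  0.069] now [0.6022 0.1336 0.1768] w 0.0193 j7 -1.93
```

```bash
python3 -m handwheel '[[-0.3,4,0,0,0,0.069,1],[-0.6,8,0,0,0,0.069,1],[-0.9,12,0,0,0,0.069,1],[-1.2,15.5,3,0,0,0.069,1],[-1.2,16.5,6.7,0,0,0.069,1],[-1.2,16.5,6.7,0,0,0.069,1],[-1.2,16.5,6.7,0,0,0.069,1]]' && python3 -m handwheel '[[0,0,2.5,0,0,0,1],[0,0,5,0,0,0,1],[0,0,7,0,0,0,1],[0,0,7.2,0,0,0,1],[0,0,7.2,0,0,0,1]]'; python3 -c "
from h import *
plan([.609,-.031,.0215],2.6)"
```

```text
clock: 38.8
tcp_pos: [0.6082, -0.0322, 0.1088]
tool_rot: [-3.139, -0.068, -0.0]
contact_force: [0.7, 1.0, 0.5]
grip_width: 0.0197
clock: 39.22
tcp_pos: [0.6089, -0.0298, 0.038]
tool_rot: [-3.138, -0.073, -0.001]
contact_force: [0.7, -0.2, 0.2]
grip_width: 0.0196
shift [0.   0.12 1.65] turn [-0.003 -0.001  0.001] now [ 0.6089 -0.0298  0.038 ] w 0.0196 j7 -1.79
```

```bash
python3 -m handwheel '[[0,0.1,0.4,0,0,0,1],[0,0.15,0.8,0,0,0,1],[0,0.15,1.2,0,0,0,1],[0,0.15,1.5,0,0,0,1],[0,0.15,1.7,0,0,0,1],[0,0.15,1.7,0,0,0,1]]'; python3 -m handwheel '[[0,0,0.2,0,0,0,1],[0,0,0.3,0,0,0,1],[0,0,0.3,0,0,0,1]]'
```

```text
clock: 39.72
tcp_pos: [0.6094, -0.0305, 0.0217]
tool_rot: [-3.137, -0.073, -0.003]
contact_force: [-1.0, 2.6, 4.1]
grip_width: 0.0193
clock: 39.97
tcp_pos: [0.6116, -0.0303, 0.0214]
tool_rot: [-3.137, -0.073, -0.011]
contact_force: [-1.8, 0.1, 17.4]
grip_width: 0.0194
```

```bash
python3 -m handwheel '[[0,0,0,0,0,0,0.4],[0,0,0,0,0,0,0.1],[0,0,0,0,0,0,0.06],[0,0,0,0,0,0,0.06]]' && python3 -m handwheel '[[0,0,-2,0,0,0,0.06],[0,0,-5,0,0,0,0.06],[0,0,-9,0,0,0,0.06],[0,0,-13,0,0,0,0.5],[-2.5,-2,-16,0,0,0,1],[-5.5,-4,-16,0,0,0,1],[-9,-5.4,-16,0,0,0,1],[-10,-5.4,-16,0,0,0,1]]'; python3 - <<'E'
from h import *
c=bot.camera("wrist"); save(c,"w10.png",(120,50,520,400),2); W=cloud(c); Z=W[...,2]
m=(Z>.041)&(Z<.055)&(W[...,0]>.573)&(W[...,0]<.65)&(abs(W[...,1]-.024)<.085)
M=(m&(c["img"].min(2)>60)).astype(np.uint8); N,L,S,C=cv2.connectedComponentsWithStats(M)
for i in range(1,N):
    if S[i,4]>60: r=cv2.minAreaRect(W[L==i][:,:2].astype(np.float32)*1000); print(S[i,4],np.round(r[0],1),np.round(r[1],1),round(r[2],1),W[L==i][:,2].max().round(4),np.round(C[i]))
plan([.51,.022,.03],2.6)
E
```

```text
clock: 40.3
tcp_pos: [0.6113, -0.0304, 0.0211]
tool_rot: [-3.137, -0.073, -0.01]
contact_force: [-0.5, -0.5, -0.5]
grip_width: 0.0402
clock: 40.97
tcp_pos: [0.5027, 0.0214, 0.1808]
tool_rot: [-3.137, -0.08, -0.005]
contact_force: [-0.9, 0.1, -1.1]
grip_width: -0.0001
921 [642.8  24.1] [  1.2 169.9] 2.6 0.055 [327.  22.]
1656 [605.2  76.3] [57.9 20.1] 2.5 0.0505 [263.  68.]
1660 [608.7  22.4] [57.5 20.1] 3.5 0.05 [326.  67.]
1659 [611.6 -30.7] [57.6 20.7] 2.0 0.0503 [389.  67.]
shift [ 0.67 -0.16 15.07] turn [-0.003 -0.003  0.004] now [0.5029 0.0196 0.1807] w -0.0001 j7 -1.81
```

View pics/w10.png

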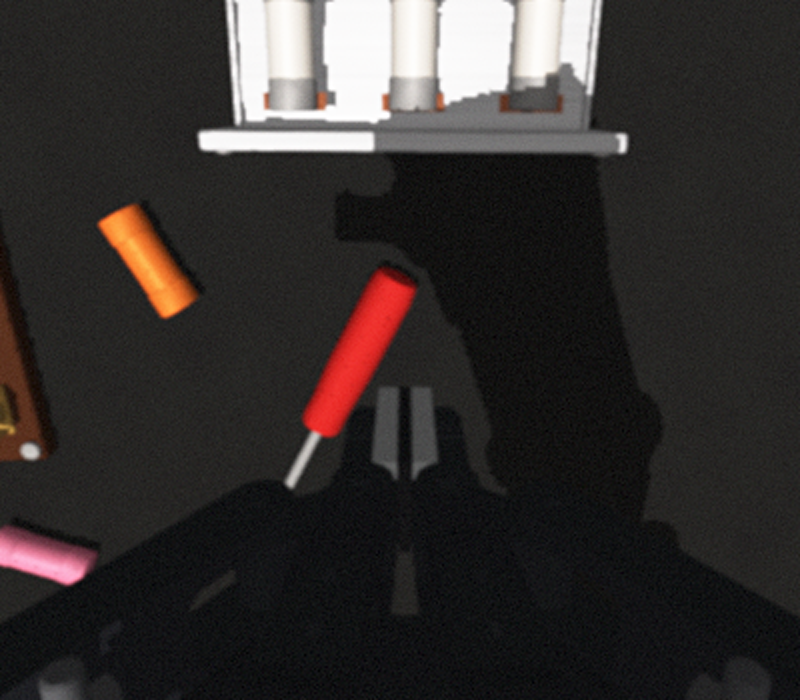

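All three fuses are seated, at crop (290,50), (413,50) and (537,50), tops at 50 mm and parallel to the tray. The screwdriver's handle end is at (395,275), so I'll check its extent before descending.

```bash
python3 - <<'E'
from h import *
c=bot.camera("wrist"); W=cloud(c); b=c["img"].astype(int)
m=(b[...,0]>130)&(b[...,1]<70)&(b[...,2]<70)&(W[...,0]>.3)&(W[...,0]<.6)
P=W[m]; i=P[:,0].argmax(); print(m.sum(),P[i],np.round(np.percentile(P,[0,50,100],axis=0),3).tolist())
print('near x>.5:',P[P[:,0]>.5][:,1].min() if (P[:,0]>.5).any() else None)
# plate
m=(W[...,2]>.055)&(W[...,2]<.066)&(W[...,0]<.6)&(W[...,0]>.53)
print(cv2.minAreaRect(W[m][:,:2].astype(np.float32)*1000))
plan([.543,.015,.035],2.6)
E
```

```text
1872 [0.52481286 0.16198855 0.01429395] [[0.387, 0.015, -0.003], [0.456, 0.044, 0.023], [0.525, 0.187, 0.027]]
near x>.5: 0.14783492312603244
((566.390869140625, 20.642677307128906), (9.361928939819336, 178.99754333496094), 2.665354013442993)
shift [ 3.64  0.57 14.6 ] turn [-0.002 -0.005  0.003] now [0.5056 0.0185 0.1808] w -0.0003 j7 -1.81
```

```bash
python3 -m handwheel '[[1.5,0,2,0,0,0,1],[2.9,0,6,0,0,0,1],[2.9,0,10,0,0,0,1],[2.9,0,13.5,0,0,0,1],[2.9,0,14.6,0,-0.005,0,1],[2.9,0,14.6,0,-0.005,0,1],[2.9,0,14.6,0,-0.005,0,1]]' && python3 -m handwheel '[[0.5,0,0,0,0,0,1],[1,0,0,0,0,0,1],[1.5,0,0,0,0,0,1],[2,0,0,0,0,0,1],[3,0,0,0,0,0,1]]'; python3 -c "
from h import *
plan([.62,.025,.035],2.6)"
```

```text
clock: 41.65
tcp_pos: [0.5361, 0.0203, 0.0351]
tool_rot: [-3.138, -0.075, 0.001]
contact_force: [0.3, -0.1, 0.4]
grip_width: -0.0006
clock: 42.07
tcp_pos: [0.5651, 0.0213, 0.0359]
tool_rot: [-3.139, -0.075, 0.003]
contact_force: [-5.4, -0.7, 3.9]
grip_width: -0.0001
shift [ 5.51 -0.11  0.08] turn [-0.002  0.002  0.002] now [0.5651 0.0213 0.0359] w -0.0001 j7 -1.9
```

```bash
python3 -m handwheel '[[0.8,0,0,0,0,0,1],[1.6,0,0,0,0,0,1],[2.4,0,0,0,0,0,1],[3.2,0,0,0,0,0,1],[4,-0.1,0,0,0,0,1],[4.8,-0.1,0,0,0,0,1],[5.5,-0.1,0,0,0,0,1]]' && python3 -m handwheel '[[0.5,0,0,0,0,0,1],[1,0,0,0,0,0,1],[1.5,0,0,0,0,0,1],[2,0,0,0,0,0,1],[2.4,0,0,0,0,0,1]]' && python3 -m handwheel '[[0.4,0,0,0,0,0,1],[0.8,0,0,0,0,0,1],[1,0,0,0,0,0,1],[1,0,0,0,0,0,1]]'
```

```text
clock: 42.65
tcp_pos: [0.6203, 0.024, 0.0358]
tool_rot: [-3.14, -0.074, 0.005]
contact_force: [-5.4, -1.7, 4.2]
grip_width: -0.0
clock: 43.07
tcp_pos: [0.6445, 0.025, 0.0358]
tool_rot: [-3.141, -0.073, 0.006]
contact_force: [-6.3, -0.6, 4.1]
grip_width: 0.0
clock: 43.4
tcp_pos: [0.6497, 0.0252, 0.0354]
tool_rot: [3.139, 0.074, -0.023]
contact_force: [-19.0, 0.4, 12.4]
grip_width: -0.0001
```

```bash
python3 -m handwheel '[[-0.3,0,0,0,0,0,1],[-0.8,0,0,0,0,0,1],[-1.5,0,0,0,0,0,1],[-3,0,0,0,0,0,1],[-6,0,0,0,0,0,1],[-10,0,0,0,0,0,1],[-11,0,-2,0,0,0,1],[-11,0,-6,0,0,0,1]]' && python3 -m handwheel '[[0,0,-4,0,0,0,1],[0,4,-8,0,0,0,1],[-4,8,-12,0,0,0,1],[-8,11,-14,0,0,0,1],[-8,11,-14,0,0,0,1],[-8,11,-14,0,0,0,1],[-8,11,-14,0,0,0,1],[-8,11,-14,0,0,0,1]]'; python3 - <<'E'
from h import *
c=bot.camera("side"); W=cloud(c); save(c,"end.png",(120,60,460,320),2); X,Y,Z=W[...,0],W[...,1],W[...,2]
m=(Z>.02)&(Z<.066)&(X>.54)&(X<.67)&(Y>-.06)&(Y<.11)
print(m.sum(),np.percentile(X[m],[1,5,50])); findbin()
E
```

```text
clock: 44.07
tcp_pos: [0.5346, 0.0193, 0.0939]
tool_rot: [3.138, 0.075, -0.039]
contact_force: [0.8, 0.3, 0.8]
grip_width: -0.0
clock: 44.73
tcp_pos: [0.4643, -0.0941, 0.2365]
tool_rot: [3.138, 0.073, -0.034]
contact_force: [0.2, 1.0, -0.7]
grip_width: 0.0002
496 [0.65154263 0.6523174  0.65584514]
bin wrist 2896 [ 440.5 -324.3] [144.3 124.9] 1.5
bin side 311 [ 440.1 -324.4] [143.5 131.3] 1.4
```

View pics/end.png

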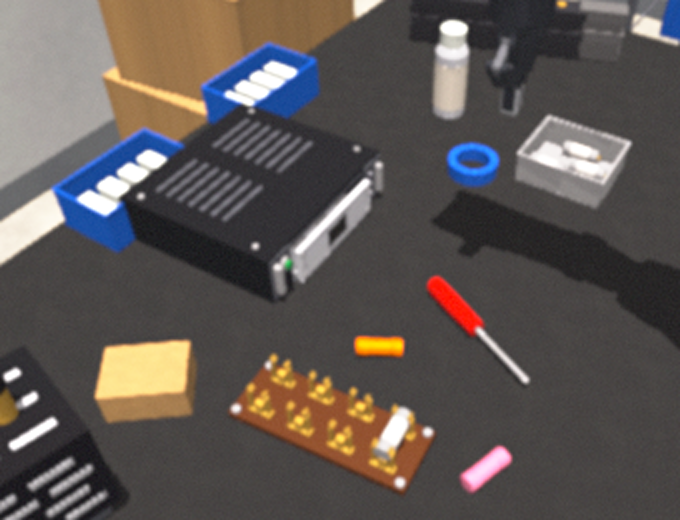

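The tray is shut at (335,230), with its face where it was at the start. Spent fuses are in the bin at (575,155), the fourth fresh fuse is in its clip at (393,435), and everything else is in place.

```bash
python3 -m handwheel '[[0,0,0,0,0,0,1],[0,0,0,0,0,0,1],[0,0,0,0,0,0,1],[0,0,0,0,0,0,1],[0,0,0,0,0,0,1],[0,0,0,0,0,0,1],[0,0,0,0,0,0,1],[0,0,0,0,0,0,1]]'; python3 - <<'E'
from h import *
W=cloud(bot.camera("side")); X,Y,Z=W[...,0],W[...,1],W[...,2]
m=(Z>.02)&(Z<.066)&(X>.54)&(X<.67)&(Y>-.06)&(Y<.11)
print(np.percentile(X[m],[1,5,50])); print(bot.finish_job())
E
```

```text
clock: 45.55
tcp_pos: [0.4642, -0.0926, 0.2353]
tool_rot: [3.139, 0.079, -0.039]
contact_force: [-0.0, -0.6, 0.7]
grip_width: 0.0001
[0.65148074 0.65225265 0.65609436]
the job is handed in; nothing more can be done
None
```

The job is done and handed in at 45.6 s on the robot's clock. I pressed the tray so it sprang out and dropped the three spent fuses in the scrap bin. Then I laid three fresh fuses from the clips in the troughs and pushed the tray in until it latched.

**Last checks:**
- **Tray:** its face reads x ≈ 0.652 m, the same as when it was latched at the start. It read the same again about a second after I let go, with the arm clear.
- **Fresh fuses:** before I shut the tray, all three were seated, with tops at 50 mm and parallel to it. The fourth is still in its clip.
- **Spent fuses and bin:** the bin did not move. The three spent fuses were seen in it once all were dropped, and fuses still show in it in the last picture.
- **Other things:** the rest of the bench looked undisturbed in the last picture.

**What went wrong:** while turning towards the clips, the last joint reached its range limit (-2.89 rad). The arm stopped there, and I turned the other way. No check failed at the end. One crop of the bin was blocked by the gripper, so I checked it in later pictures.

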